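# Pin the soft-close guard open and wind the output down to zero

### The job

Wind the bench supply's output down before the repaired board is connected: swing its clear guard right up and back, pin it open by standing the orange stay pin fully down in the orange-ringed hole, then turn the black knob under the guard anticlockwise up to its zero stop. The soft-close hinge starts to shut the guard as soon as you let go, so press it back with the pin as you feel for the hole. Do not fling the guard, jam the pin down hard or force the knob against its stop; disturb nothing else and leave the guard pinned open.

Things in the scene. Friction and masses are not known exactly. Their poses are not given: they have to be found in the camera images.
- unit: Bench supply, fixed: beige box, bare aluminium panel on top 76 mm above the bench. Origin at bench height; x from its front (robot side) to its hinge side, y to the robot's left, z up. In this frame (mm): panel x -85 to 80, y -130 to 130; knob axis (12, -25); stay hole about (49, 60); parking holes (-40, 45) and (-40, 100); two 20 mm tall output terminals at (-55, -75), (-55, -105).
- guard (a joint): Angle of the clear hood over the knob, rad: 0 shut, 1.80 rear stop; opens as its front swings up and away from the robot. Shut, it spans unit x -14 to 62, y -87 to 37, 75 mm high over the panel, open below. A spring (about 0.14 N m) shuts it against a damper of 1.2 N m per rad/s that resists opening too: let go at 1.65 it sinks at 0.06 rad/s, then faster, and is shut in some 20 s. Swing it under 1 rad/s.
- guard_bar (a point): Middle of the guard's black pull bar: round, 10 mm thick, 88 long along unit y, held 36 mm (bar centre) off the hood's top plate by two 8 mm posts 40 mm either side of this point. Shut, it is at unit (-4, -25, 187) mm, 125 mm from the hinge line; open, it stands behind the hood. It can turn between fingers that pinch it.
- guard_hinge (a point): Middle of the guard's hinge line (parallel to unit y), unit (62, -25, 81) mm.
- flange_end (a point): Front end, mid-width, lower face of the guard's aluminium rim flange: flat, 40 mm wide (unit y 37 to 77), 4 thick, from here (76 mm from the hinge line) to 10 mm from the hinge; its lower face is in the plane through the hinge line. It comes to rest on the pin's head at about 1.39 rad; seating the pin upright needs 1.55: press the flange back with pin or fingers, slowly (5 to 10 N).
- stay_hole (a point): NOMINAL centre of the mouth of the orange-ringed stay hole (13.6 mm wide, 29 deep), at the top of its steel socket plate (34 x 54, 3 mm proud of the panel), 13 mm in front of the hinge line, under the flange's path. The plate is screwed down in slots that run side to side: the true hole lies up to 7 mm from this point along +y or -y of the unit (not in x or z). Not measured: look or feel for it.
- pin_mid (a point): Centre of the head of the orange stay pin (loose, 55 to 100 g): upright round head 20 mm across, 60 tall, with dark grooves, on an aluminium spigot 12 across and 26 long with a slightly tapered nose. Starts standing in one of the two grey-ringed parking holes (14 wide). This point is 30 mm above the head's underside, 56 above the nose, 30 below the top.
- pin_foot (a point): Centre of the underside (shoulder) of the stay pin's head, where the spigot begins; it sits on the socket plate when the pin is fully in.
- level (a joint): Angle of the output knob under the guard, rad: 0 at its zero stop, growing clockwise seen from above, to 4.71; starts at 0.8 to 1.35. It turns stiffly (0.06 N m) and stays where left.
- bush (a joint): Give of the knob's rubber-cushioned bush, rad: 0 unloaded; the torque on the knob twists it, 6 N m per rad: 0.01 while the knob turns, more once it is against its stop (negative there). Under 0.05 (0.3 N m) it is safe; 0.08 (0.48 N m) counts as forcing the stop. A light grip (10 to 15 N) slips first.
- knob_grip (a point): Centre of the round black knob with white pointer line: 34 mm across, 32 tall, upright axis; this point is 45.5 mm above the panel, 13 below the knob's top. Its lower edge, 26 mm above the panel, has a red skirt 41 across and 3 thick (look only).
- fuse_mid (a point): Middle of the blue fuse carrier (loose, 40 g), 24 mm wide and 24 tall over the panel, standing in the other parking hole; leave it.
- board: Green circuit board with two finned heat sinks, 150 x 200 x 37 mm, origin under its centre; leave it.
- solder_spool: Solder spool, 60 mm across, 50 tall, origin under its centre; leave it.
- flux_bottle: Pale bottle, 52 mm across, 130 tall, origin under its centre; leave it.
- tip_pot: Small dark steel pot for cleaning tips, 64 mm across, 50 tall, origin under its centre; leave it.
- multimeter: Green handheld multimeter lying flat, 85 x 170 x 36 mm, origin under its centre; leave it.
- driver: Orange-handled screwdriver lying flat, 200 mm long, origin under its middle; leave it.
Not all that is in view belongs to the job. Of the things that look like the part that bears pin_mid, the smaller one is meant.

How it is judged (in metres and radians):
On the way, in this order (a step that is already met when the one before it is completed fails the run):
1. the guard is swung up and back to at least 86 degrees (value of joint guard above 1.5 rad), for 0.1 s.
2. the stay pin stands in the orange-ringed hole, its shoulder on the socket plate, with the guard behind it (z of pin_foot in the frame of stay_hole below 0.003 m and x of pin_foot in the frame of stay_hole between -0.004 and 0.004 m and y of pin_foot in the frame of stay_hole between -0.01 and 0.01 m and angle between pin_foot's own z axis and vertical below 0.3 rad and value of joint guard above 1.28 rad), for 0.3 s.
3. the knob is at its zero stop (value of joint level below 0.05 rad), for 0.2 s.
At the end, for the whole second after the job is handed in: The stay pin stands fully down in the orange-ringed hole (shoulder within 3 mm of the socket plate), the guard is held open at more than 1.28 rad (73 degrees), the knob is within 0.06 rad of its zero stop, and everything else is where it was (all of step 2 and value of joint level below 0.06 rad); the robot touches nothing.
It fails at once if the guard is flung (faster than 2 rad/s) (velocity of joint guard above 2 rad/s).
It fails at once if the pin is forced against the unit with more than 30 N (contact force between stay_pin and unit above 30 N).
It fails at once if the knob is forced against its stop with more than 0.48 N m (value of joint bush below -0.08 rad or value of joint bush above 0.08 rad).
It fails at once if something else is moved by more than 20 mm (the fuse carrier: 10 mm) (distance of fuse_mid from where it was at the start of the episode above 0.01 m or distance of any of board, solder_spool, flux_bottle, tip_pot, multimeter, driver from where it was at the start of the episode above 0.02 m).
It also fails if it takes over 72 s, if anything falls off the work surface, if the arm or the gripper's body presses on something with over 40 N, if the wrist force passes 120 N, or if a joint passes its speed limit or range.

### The arm

A 6-joint arm with a two-finger parallel gripper is mounted at the origin on the work surface. World frame = base frame: x ahead of the robot, y to its left, z up, the work surface at z = 0. Lengths are in m, angles in degrees, forces in N, time in s.
With the tool pointing down it reaches from about 0.35 to 0.875 m from the base axis. Payload 4.2 kg.
Tool frame: the origin (TCP) lies at the very end of the fingers, on their centre line; the grasp point (between the pads) lies 19 mm behind it; z points along the fingers, x is the direction in which the jaws open and shut, and the axes are right-handed (so a half turn about z gives the same grasp; the last joint's range is limited). The gripper opens to 87 mm and grips with 3 to 60 N. Pads are 19 mm wide; open, the fingers measure 117 mm over their backs; the gripper's body (75 mm by 190 mm) begins 51 mm behind the grasp point.
Start: joints at [80.764, 22.042, 0.453, 0, -68.411, -14.817], TCP at [0.255, 0.571, 0.223] pointing down, gripper open.
Joint ranges: [-179.83, 179.83], [-69.29, 118.12], [-61.27, 80.66], [-181.25, 117.63], [-171.15, -9.14], [-177.46, 177.46]. Speed limits (degrees/s): [159.86, 159.86, 180, 180, 180, 180].

### API

Orientations are given as a 3x3 rotation matrix whose columns are the frame's x, y, z axes.
In Python, from station import r gives the robot as it stands.
- The arm moves only by the tool move_arm, never from a script. Its argument "series" is a list that holds one entry, the list of rows, each a list of 7 numbers: the shift along the tool's x, y, z in cm, then the turn, a rotation vector about the tool's x, y, z in degrees, then the opening, from -1 (shut) to 1 (fully open). In form: [[[dx, dy, dz, wx, wy, wz, fingers], ...]]. A call has 1 to 12 rows; each row shifts and turns the commanded pose from where the row before left it, along the tool's axes as they then stand; what a row does not reach is not made up. A row lasts 1/8 s, in which the tool goes at most 62.5 mm and 10.7 degrees, less where a joint would pass 70% of its speed; a pose out of reach is approached as far as the arm can. A call is refused whole if a number of a shift passes 6.25 or a number of a turn 10.7, either way. A call with a gripper value outside its range is refused whole. The fingers move at their own pace and stop on an object; the grip force is fixed at half the most. Time passes only in rows, so rows that do not move let the fingers close. It gives the time, the measured TCP pose, the force and the opening at its end, in the units of the state.
- r.sense(): the state, without advancing time (a new reading comes with each control period).
- r.capture(name): name is "scene" or "top" or "wrist"; returns a dict with "color" (420x560x3 uint8, blue, green, red), "fx", "fy", "cx", "cy" (pixels), "rvec" (rotation vector, rad) and "tvec" (3), from world to camera coordinates, as OpenCV has them; the wrist camera has in their place "tool_from_camera" (4x4, takes a point from camera to tool coordinates, whose origin is the TCP and whose axes are the tool frame's). Camera axes: x right, y down, z forward; pixel columns grow to the right and rows downward; lengths in m; the calibration is good to about 2 mm. A picture is of the moment at which its call begins: read the wrist's pose just before it. There is no depth.
- r.finish_job(): hands the job in, once; it reports no verdict.
The state is a dict: "time_s": time; "joints": joint angles; "joint_velocities": joint speeds; "effort": joint torques, N m; "tcp_pos": TCP position; "ee_rot": TCP orientation; "wrist_force": force on the tool from outside, world axes, zero at the start; "moment": the same for the moment, N m; "gripper_width": opening from 0.0 (shut) to 1.0 (fully open).
Only numpy, scipy, OpenCV 4.12 (cv2) and the standard library are available. Lean on these libraries where they do the work, as an engineer would, in place of code of your own. Each camera call takes 0.05 s, during which the arm holds its last target.

## Working session

There is one attempt and no reset: what is moved stays moved. The work goes in short steps, Python scripts to look and compute and a tool call to move; the robot and the scene stay as the last step left them, time stands still between calls to the robot, and variables do not carry over. Pictures are saved under pics/ and viewed, and the job is handed in when it is done.

Besides the shell and the picture viewer there is one more tool, called after ">>>" by a JSON object that holds its "name" and its "arguments", one argument or row to a line. move_arm: Moves the arm, as the interface text tells. Its arguments: {"type":"object","properties":{"series":{"type":"array","items":{"type":"array","items":{"type":"array","items":{"type":"number"}}}}},"required":["series"]}

```bash
mkdir -p pics; ls
python3 - <<'E'
from station import r
import cv2
s=r.sense(); print({k:(v if not hasattr(v,'tolist') else v.tolist()) for k,v in s.items()})
for n in("scene","top","wrist"):
    c=r.capture(n); cv2.imwrite(f"pics/{n}0.png",c["color"]); print(n,{k:v for k,v in c.items() if k!="color"})
E
```

```text
pics
{'time_s': 0.0, 'joints': [80.76278339964402, 22.090859266149558, 0.3778500463416284, -0.029655485168780606, -68.41216561009283, -14.819394688274775], 'joint_velocities': [0.028857862912432072, -0.06935099142178516, 0.026283254709049936, 0.08703873558058159, -0.00597073216921139, 0.03599468902008724], 'effort': [-0.0003716180617630016, -39.06676411628723, 18.739673495292664, 4.219765216112137, 0.010832198895514011, -0.0001971432902792003], 'tcp_pos': [0.2544763506393894, 0.5701627761069683, 0.22144368556374033], 'ee_rot': [[-0.40781251930929796, -0.9130653138035262, -0.0008257260269388078], [-0.9130629515683064, 0.40781334444226164, -0.0020790786877462083], [0.0022350767270882337, -9.393447414856695e-05, -0.9999974978010387]], 'wrist_force': [0.6546141159471365, -0.3429824938058546, -0.34621832811966474], 'moment': [-0.0182220047502135, 0.004603956298453794, 0.0253867180632398], 'gripper_width': 1.000387211349169}
scene {'fx': 423.8340038578224, 'fy': 423.8340038578224, 'cx': 278.2586307342062, 'cy': 210.57237598553152, 'rvec': array([ 0.67410331,  2.5042259 , -1.34408794]), 'tvec': array([ 0.43684602, -0.03861248,  1.48137437])}
top {'fx': 498.3439388394704, 'fy': 498.3439388394704, 'cx': 286.76576109449815, 'cy': 211.9814265491499, 'rvec': array([ 2.11812765, -2.11220599,  0.21346298]), 'tvec': array([-0.00395815,  0.5415653 ,  1.62646223])}
wrist {'fx': 322.7092125549708, 'fy': 322.7092125549708, 'cx': 275.70580908840867, 'cy': 206.9504756157552, 'tool_from_camera': array([[ 9.99999444e-01, -7.69936839e-04,  7.20892346e-04,
         4.75960291e-04],
       [ 5.67127444e-04,  9.68766704e-01,  2.47973288e-01,
        -6.76384918e-02],
       [-8.89300272e-04, -2.47972741e-01,  9.68766602e-01,
        -1.62026838e-01],
       [ 0.00000000e+00,  0.00000000e+00,  0.00000000e+00,
         1.00000000e+00]])}
```

View pics/scene0.png

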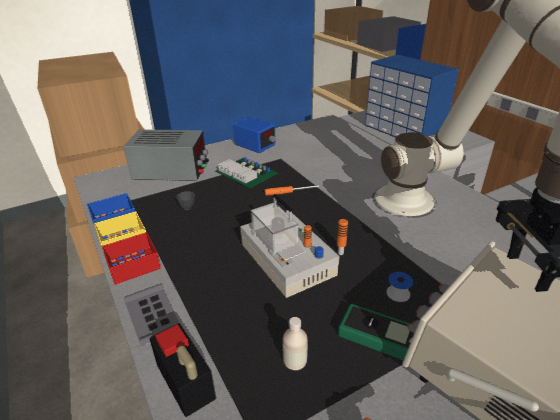

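View pics/top0.png

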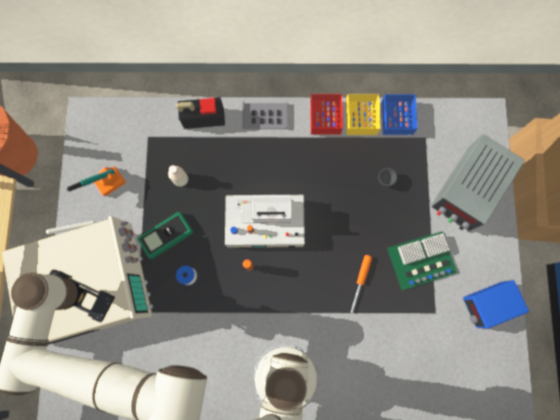

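View pics/wrist0.png

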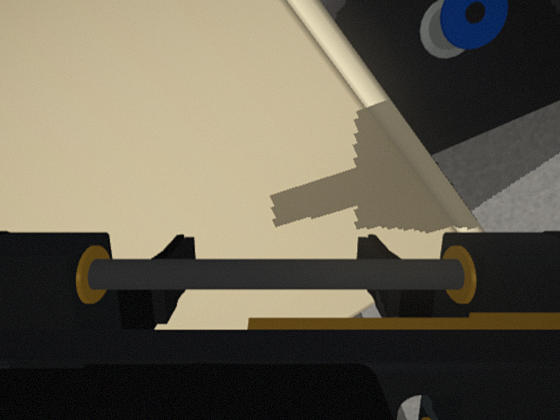

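```bash
cat > h.py <<'E'
import numpy as np, cv2
from station import r
def cam(n):
    s=r.sense(); c=r.capture(n)
    K=np.array([[c["fx"],0,c["cx"]],[0,c["fy"],c["cy"]],[0,0,1]])
    if n=="wrist":
        T=np.eye(4);T[:3,:3]=s["ee_rot"];T[:3,3]=s["tcp_pos"]
        M=np.linalg.inv(T@np.array(c["tool_from_camera"]))
        R,t=M[:3,:3],M[:3,3]
    else:
        R=cv2.Rodrigues(np.array(c["rvec"]))[0];t=np.array(c["tvec"]).ravel()
    return c["color"],K,R,t
def proj(P,K,R,t):
    p=(np.atleast_2d(P)@R.T+t)@K.T
    return p[:,:2]/p[:,2:]
def ray(px,K,R,t):
    return -R.T@t, R.T@np.linalg.inv(K)@np.array([px[0],px[1],1.])
def atz(px,z,K,R,t):
    o,d=ray(px,K,R,t); return o+d*(z-o[2])/d[2]
def crop(im,x0,y0,x1,y1,f,name):
    cv2.imwrite(name,cv2.resize(im[y0:y1,x0:x1],None,fx=f,fy=f,interpolation=cv2.INTER_CUBIC))
E
python3 - <<'E'
from h import *
im,K,R,t=cam("top"); crop(im,215,185,315,280,7,"pics/top_c.png")
print(atz((225,195),.076,K,R,t),atz((304,195),.076,K,R,t),atz((304,247),.0,K,R,t),atz((225,247),.0,K,R,t))
im,K,R,t=cam("scene"); crop(im,230,190,360,300,6,"pics/scene_c.png")
E
```

```text
[0.59478181 0.20483933 0.076     ] [ 0.59551917 -0.06008747  0.076     ] [ 0.43010432 -0.06197342  0.        ] [0.42934527 0.20950758 0.        ]
```

View pics/top_c.png

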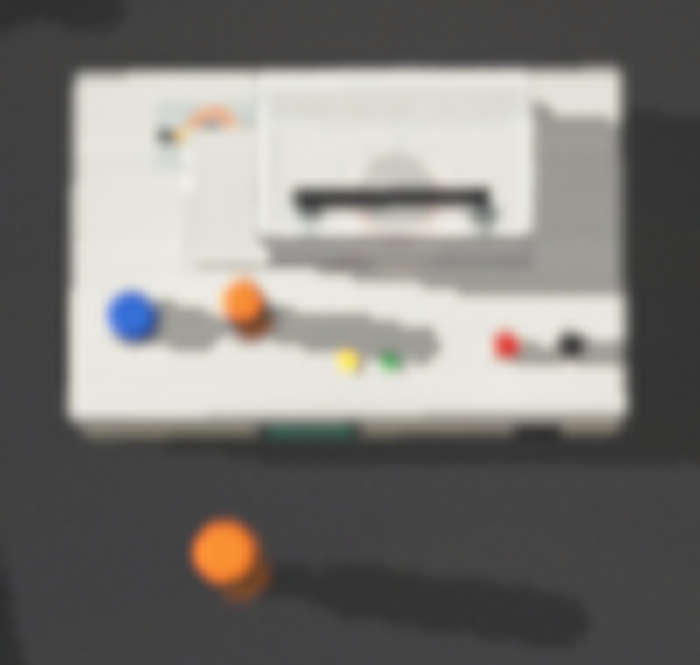

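View pics/scene_c.png

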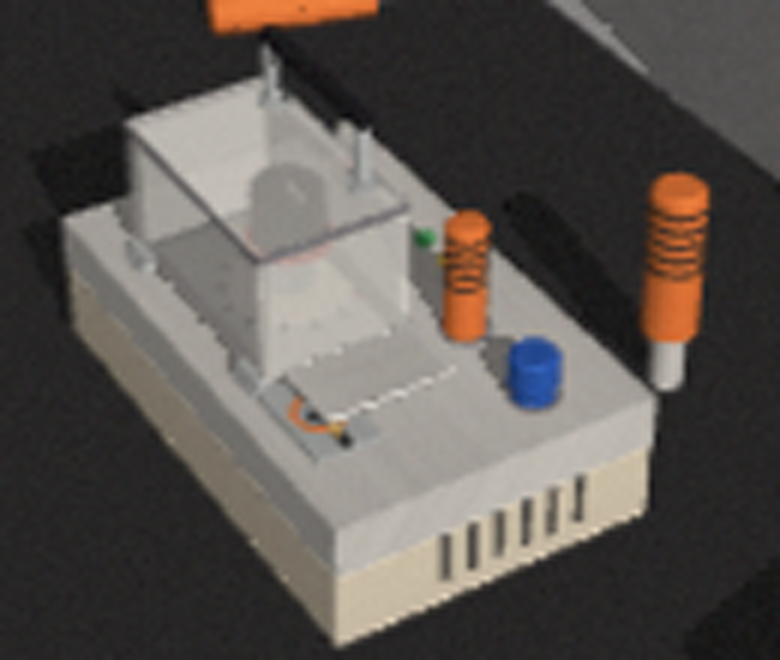

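```bash
cat > fit.py <<'E'
from h import *
from scipy.optimize import least_squares
def c2p(c,f,o): return (np.array(c)+.5)/f-.5+np.array(o)
im,K1,R1,t1=cam("top"); im,K2,R2,t2=cam("scene")
obs=[]
for U,c in [((80,130,76),(72,68)),((80,-130,76),(622,66)),((-85,130,76),(68,415)),((-85,-130,76),(626,412)),((-4,-25,192),(393,198)),((-40,45,76+60),(245,301)),((-40,100,100),(133,317))]:
    obs.append((U,c2p(c,7,(215,185)),0))
for U,c in [((80,130,76),(337,535)),((-85,130,76),(656,397)),((80,-130,76),(64,219)),((-40,45,136),(467,222)),((-40,100,100),(536,350))]:
    obs.append((U,c2p(c,6,(230,190)),1))
def res(p):
    c,s=np.cos(p[2]),np.sin(p[2]); out=[]
    for U,px,k in obs:
        u=np.array(U)/1000; P=np.array([p[0]+c*u[0]-s*u[1],p[1]+s*u[0]+c*u[1],u[2]])
        out.append(proj(P,*((K1,R1,t1) if k==0 else (K2,R2,t2)))[0]-px)
    return np.concatenate(out)
s=least_squares(res,[.51,.07,0],loss='soft_l1'); print(s.x,np.degrees(s.x[2])); print(res(s.x).reshape(-1,2).round(2))
E
python3 fit.py
```

```text
[0.51560043 0.07269935 0.01259005] 0.7213569345088718
[[ 0.48  0.95]
 [-0.56  0.5 ]
 [ 0.3   0.23]
 [-0.32 -0.11]
 [-0.18 -0.41]
 [-0.4  -0.34]
 [-0.47 -0.58]
 [-0.16 -0.76]
 [ 0.12 -0.26]
 [-0.33 -0.22]
 [ 0.03 -0.2 ]
 [-0.11  0.06]]
```

```bash
cat >> h.py <<'E'
from scipy.spatial.transform import Rotation as Ro
def down(yaw):
    a=np.radians(yaw);x=np.array([np.cos(a),np.sin(a),0]);z=np.array([0,0,-1.]);return np.stack([x,np.cross(z,x),z],1)
def plan(targets,start=None):
    """targets: list of (pos,yaw,n,fing)"""
    s=r.sense(); p,R=(np.array(s["tcp_pos"]),np.array(s["ee_rot"])) if start is None else start
    print("start",p.round(4),"t",s["time_s"]); rows=[]
    for P,yaw,n,f in targets:
        P=np.array(P,float); p0=p.copy()
        for i in range(n):
            goal=p0+(P-p0)*(i+1)/n
            d=np.round(R.T@(goal-p)*100,2)
            w=(Ro.from_matrix(R).inv()*Ro.from_matrix(down(yaw))).as_rotvec(degrees=True)/(n-i)
            w=np.round(w,1); p=p+R@(d/100); R=R@Ro.from_rotvec(w,degrees=True).as_matrix()
            rows.append([*(d+0.).tolist(),*(w+0.).tolist(),f])
    print("end",p.round(4),R.round(3).tolist())
    for q in rows: print(q,max(abs(np.array(q[:3])))>6.25,end="\n")
    return rows
def st():
    s=r.sense(); print("t",round(s["time_s"],2),"tcp",np.round(s["tcp_pos"],4),"yaw",round(float(np.degrees(np.arctan2(s["ee_rot"][1][0],s["ee_rot"][0][0]))),2),"F",np.round(s["wrist_force"],1),"M",np.round(s["moment"],3),"g",round(s["gripper_width"]*87,1),"j",np.round(s["joints"],1))
UX,UY,UA=.5156,.0727,.0126
def U(x,y,z):
    c,s=np.cos(UA),np.sin(UA); return np.array([UX+(c*x-s*y)/1000,UY+(s*x+c*y)/1000,z/1000])
E
python3 - <<'E'
from h import *
plan([((.2545,.56,.30),-114,2,1),((.515,.14,.30),180,9,-.3)])
E
```

```text
start [0.2547 0.5706 0.2223] t 0.35
end [0.515 0.14  0.3  ] [[-1.0, -0.001, -0.0], [-0.001, 1.0, -0.0], [0.0, -0.0, -1.0]]
[0.49, -0.21, -3.88, 0.0, 0.0, 0.0, 1] False
[0.49, -0.21, -3.89, 0.0, 0.0, -0.1, 1] False
[3.09, -4.54, 0.0, 0.0, 0.0, 7.3, -0.3] False
[2.49, -4.9, 0.0, 0.0, 0.0, 7.3, -0.3] False
[1.84, -5.17, 0.01, 0.0, 0.0, 7.3, -0.3] False
[1.18, -5.36, 0.0, 0.0, 0.0, 7.4, -0.3] False
[0.47, -5.47, 0.0, 0.0, 0.0, 7.3, -0.3] False
[-0.23, -5.49, 0.0, 0.0, 0.0, 7.4, -0.3] False
[-0.93, -5.41, 0.0, 0.0, 0.0, 7.3, -0.3] False
[-1.61, -5.25, 0.0, 0.0, 0.0, 7.4, -0.3] False
[-2.27, -5.0, 0.01, 0.0, 0.0, 7.3, -0.3] False
```

Things that could pass for the pin (scene pixels):
- The small orange peg in the unit's parking hole, (308,235).
- A larger orange peg on the bench, (342,235).
- The driver handle, (280,190).

I choose the small one on the unit. The crop shows it standing beside the blue fuse carrier and clearly smaller than the bench peg.

>>> {"name": "move_arm", "arguments": {
  "series": [
    [[0.5, -0.2, -3.9, 0, 0, 0, 1], [0.5, -0.2, -3.9, 0, 0, 0, 1], [3.1, -4.5, 0, 0, 0, 7.3, -0.3], [2.5, -4.9, 0, 0, 0, 7.3, -0.3], [1.8, -5.2, 0, 0, 0, 7.3, -0.3], [1.2, -5.4, 0, 0, 0, 7.4, -0.3], [0.5, -5.5, 0, 0, 0, 7.3, -0.3], [-0.2, -5.5, 0, 0, 0, 7.4, -0.3], [-0.9, -5.4, 0, 0, 0, 7.3, -0.3], [-1.6, -5.2, 0, 0, 0, 7.4, -0.3], [-2.3, -5.0, 0, 0, 0, 7.3, -0.3], [0, 0, 0, 0, 0, 0, -0.3]]
  ]
}}

```text
time_s: 1.85
tcp_pos: [0.5148, 0.1361, 0.3003]
ee_rot: [[-1.0, 0.007, -0.0], [0.007, 1.0, -0.001], [0.0, -0.001, -1.0]]
wrist_force: [0.4, 1.0, 0.3]
gripper_width: 0.347
```

Run:
```python
from h import *
st()
im,K,R,t=cam("wrist"); np.savez("w1.npz",K=K,R=R,t=t); cv2.imwrite("pics/w1raw.png",im)
crop(im,0,0,560,420,1.4,"pics/w1.png")
```

```text
t 1.85 tcp [0.5148 0.1361 0.3003] yaw 179.61 F [0.4 1.  0.3] M [ 0.126 -0.037  0.017] g 30.2 j [ 32.3  10.3  -4.8   0.  -75.  -32.7]
```

View pics/w1.png

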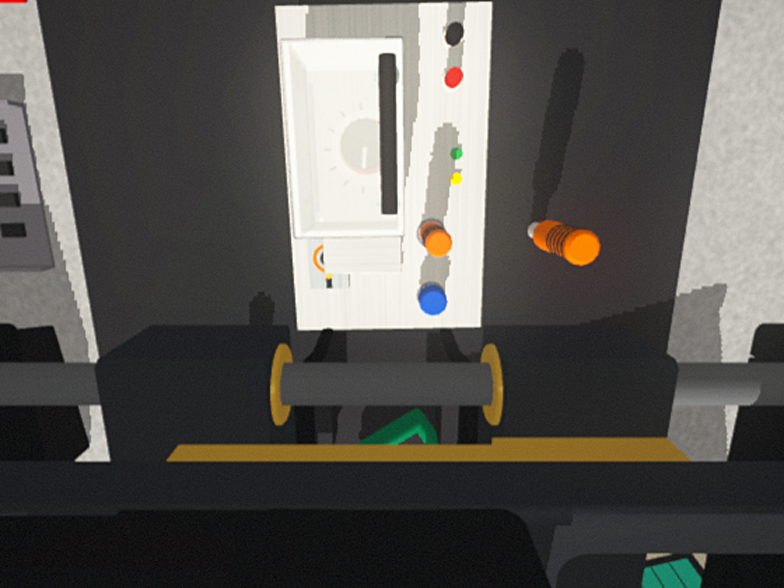

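The view shows the unit upright in the frame: bar at (388,134), pin top (437,242), fuse (433,299), and half of the orange ring near (322,258).

```bash
cat > fit2.py <<'E'
from h import *
from scipy.optimize import least_squares
w=np.load("w1.npz");K,R,t=w["K"],w["R"],w["t"]
im=cv2.imread("pics/w1raw.png")
obs=[((80,-130,76),(276,6)),((-85,-130,76),(493,2)),((-85,130,76),(482,328)),((80,130,76),(298,330)),((-4,-25,187),(388.5,134)),((-40,45,139-3),(438,242)),((-40,100,100),(433,299))]
obs=[(np.array(u)/1000,(np.array(c)+.5)/1.4-.5) for u,c in obs]
def res(p):
    c,s=np.cos(p[2]),np.sin(p[2])
    return np.concatenate([proj(np.array([p[0]+c*u[0]-s*u[1],p[1]+s*u[0]+c*u[1],u[2]]),K,R,t)[0]-px for u,px in obs])
s=least_squares(res,[.51,.07,0],loss='soft_l1'); print(s.x,np.degrees(s.x[2])); print(res(s.x).reshape(-1,2).round(2))
crop(im,200,150,320,240,6,"pics/w1c.png")
E
python3 fit2.py
```

```text
[0.51622119 0.07162212 0.00913977] 0.5236700079854495
[[-0.45 -0.78]
 [-0.32 -0.74]
 [-1.02 -1.34]
 [-0.32 -0.68]
 [ 0.34  1.62]
 [ 1.06  0.54]
 [ 0.48  2.24]]
```

View pics/w1c.png

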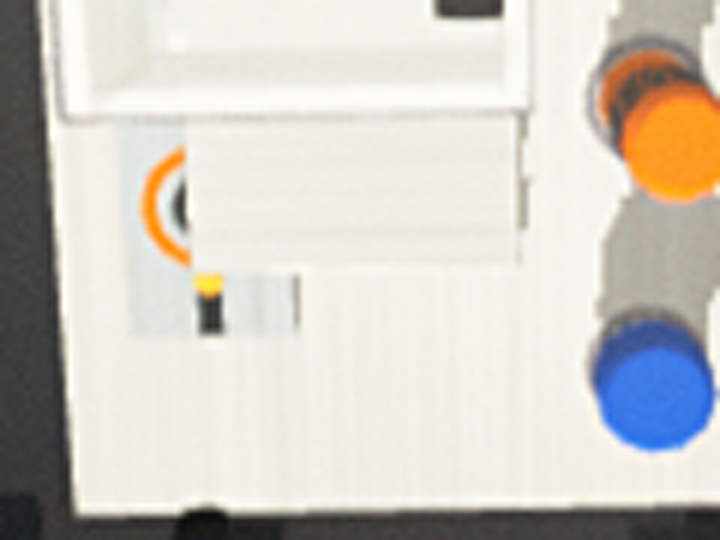

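```bash
sed -i 's/^UX.*/UX,UY,UA=.516,.0722,.0109/' h.py
cat >> h.py <<'E'
def inv(P):
    c,s=np.cos(UA),np.sin(UA); d=(np.array(P)-[UX,UY,0])*1000; return np.array([c*d[0]+s*d[1],-s*d[0]+c*d[1],d[2]])
E
python3 - <<'E'
from h import *
w=np.load("w1.npz");K,R,t=w["K"],w["R"],w["t"]
for c in [(188,205),(143,205),(188,147),(188,262)]:
    print(inv(atz((np.array(c)+.5)/6-.5+[200,150],.079,K,R,t)).round(1))
# parked pin ring and fuse, panel corners check
for c in [(680,150),(657,390)]: print(inv(atz((np.array(c)+.5)/6-.5+[200,150],.139 if c[0]==680 else .1,K,R,t)).round(1))
b=U(-4,-25,187); print(b)
plan([((b[0],b[1],.25),180.5,3,-.3),((b[0],b[1],b[2]-.019),180.5,3,-.3)])
E
```

```text
[53.2 63.8 79. ]
[62.2 63.6 79. ]
[52.6 52.1 79. ]
[53.8 75.5 79. ]
[-38.5  45.4 139. ]
[-39.   98.2 100. ]
[0.51227273 0.04715789 0.187     ]
start [0.5141 0.1375 0.3003] t 1.9
end [0.5123 0.0472 0.168 ] [[-1.0, -0.008, -0.001], [-0.008, 1.0, -0.0], [0.001, -0.0, -1.0]]
[0.05, -3.01, 1.68, 0.0, 0.0, -0.2, -0.3] False
[0.06, -3.01, 1.67, 0.0, 0.0, -0.3, -0.3] False
[0.07, -3.01, 1.68, 0.0, 0.0, -0.2, -0.3] False
[0.0, 0.0, 2.73, 0.0, 0.0, 0.0, -0.3] False
[0.0, 0.0, 2.74, 0.0, 0.0, 0.0, -0.3] False
[0.0, 0.0, 2.73, 0.0, 0.0, 0.0, -0.3] False
```

>>> {"name": "move_arm", "arguments": {
  "series": [
    [[0, -3.0, 1.7, 0, 0, -0.2, -0.3], [0.1, -3.0, 1.7, 0, 0, -0.3, -0.3], [0.1, -3.0, 1.7, 0, 0, -0.2, -0.3], [0, 0, 2.7, 0, 0, 0, -0.3], [0, 0, 2.7, 0, 0, 0, -0.3], [0, 0, 2.6, 0, 0, 0, -0.3], [0, 0, 0, 0, 0, 0, -0.3], [0, 0, 0, 0, 0, 0, -0.3]]
  ]
}}

```text
time_s: 2.9
tcp_pos: [0.5126, 0.0499, 0.1707]
ee_rot: [[-1.0, -0.013, 0.002], [-0.013, 1.0, 0.0], [-0.002, 0.0, -1.0]]
wrist_force: [-0.1, -0.3, 0.8]
gripper_width: 0.353
```

Run:
```python
from h import *
st()
im,K,R,t=cam("wrist"); crop(im,0,0,560,420,1.4,"pics/w2.png")
im,K,R,t=cam("scene"); crop(im,200,130,360,270,5,"pics/s2.png")
```

```text
t 2.9 tcp [0.5126 0.0499 0.1707] yaw -179.25 F [-0.1 -0.3  0.8] M [ 0.071 -0.056 -0.037] g 30.7 j [ 23.6  14.  -19.3   0.  -56.6 -22.9]
```

View pics/w2.png

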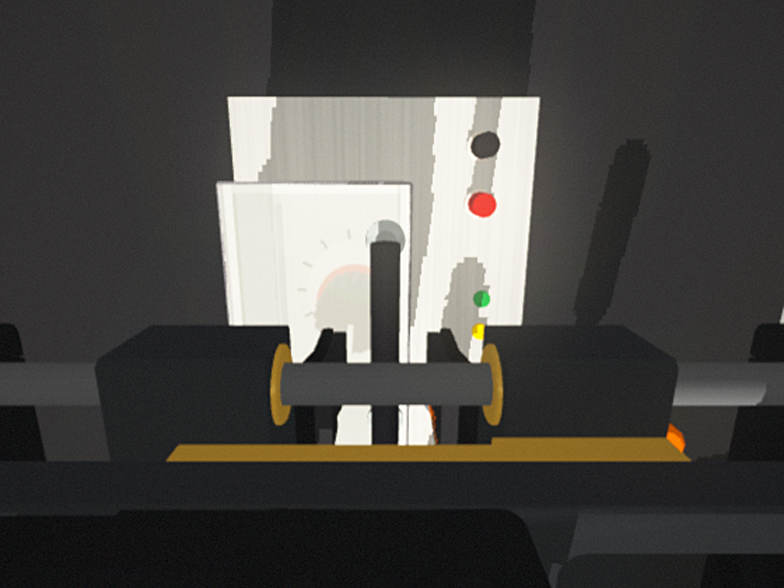

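View pics/s2.png

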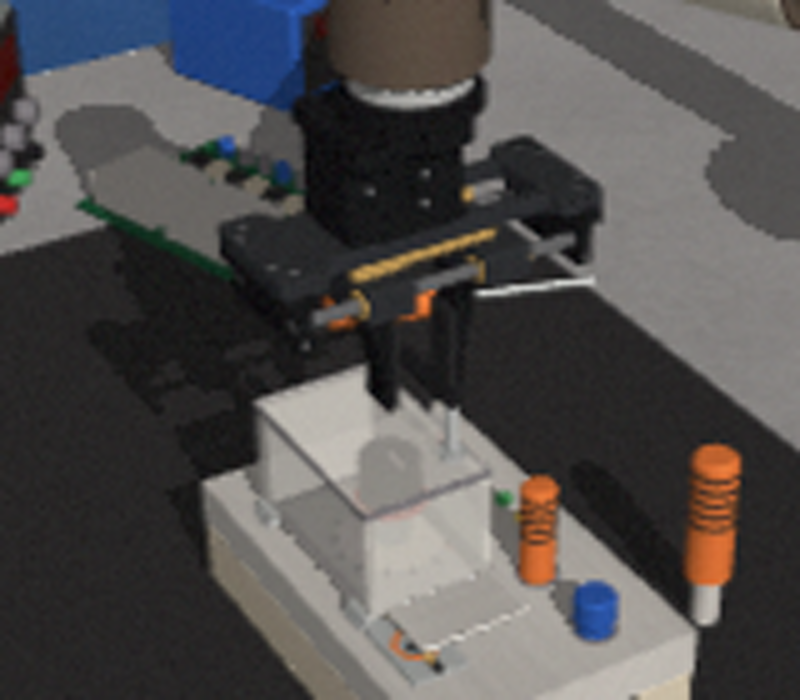

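Run:
```python
import numpy as np
th=[0,.03,.08]; 
while th[-1]<1.66: th.append(th[-1]+.078)
th+= [1.70,1.74,1.755]
th=np.array(th); r=np.hypot(66,106); a=np.arctan2(106,-66)-th
x=r*np.cos(a)/10; z=r*np.sin(a)/10
X=np.round(x-x[0],1);Z=np.round(z-z[0],1)
print(len(th)-1)
for dx,dz,t in zip(np.diff(X),np.diff(Z),th[1:]): print([round(-dx,1),0,round(-dz,1),0,0,0,-1],round(t,2))
```

```text
26
[np.float64(-0.3), 0, np.float64(-0.2), 0, 0, 0, -1] 0.03
[np.float64(-0.6), 0, np.float64(-0.3), 0, 0, 0, -1] 0.08
[np.float64(-0.9), 0, np.float64(-0.4), 0, 0, 0, -1] 0.16
[np.float64(-0.9), 0, np.float64(-0.3), 0, 0, 0, -1] 0.24
[np.float64(-0.9), 0, np.float64(-0.3), 0, 0, 0, -1] 0.31
[np.float64(-1.0), 0, np.float64(-0.2), 0, 0, 0, -1] 0.39
[np.float64(-0.9), 0, np.float64(-0.1), 0, 0, 0, -1] 0.47
[np.float64(-1.0), 0, np.float64(-0.1), 0, 0, 0, -1] 0.55
[np.float64(-1.0), 0, np.float64(-0.0), 0, 0, 0, -1] 0.63
[np.float64(-0.9), 0, np.float64(0.1), 0, 0, 0, -1] 0.7
[np.float64(-1.0), 0, np.float64(0.2), 0, 0, 0, -1] 0.78
[np.float64(-0.9), 0, np.float64(0.3), 0, 0, 0, -1] 0.86
[np.float64(-0.9), 0, np.float64(0.3), 0, 0, 0, -1] 0.94
[np.float64(-0.9), 0, np.float64(0.4), 0, 0, 0, -1] 1.02
[np.float64(-0.9), 0, np.float64(0.5), 0, 0, 0, -1] 1.09
[np.float64(-0.8), 0, np.float64(0.5), 0, 0, 0, -1] 1.17
[np.float64(-0.8), 0, np.float64(0.6), 0, 0, 0, -1] 1.25
[np.float64(-0.7), 0, np.float64(0.6), 0, 0, 0, -1] 1.33
[np.float64(-0.7), 0, np.float64(0.8), 0, 0, 0, -1] 1.41
[np.float64(-0.6), 0, np.float64(0.7), 0, 0, 0, -1] 1.48
[np.float64(-0.5), 0, np.float64(0.8), 0, 0, 0, -1] 1.56
[np.float64(-0.5), 0, np.float64(0.8), 0, 0, 0, -1] 1.64
[np.float64(-0.5), 0, np.float64(0.9), 0, 0, 0, -1] 1.72
[np.float64(0.1), 0, np.float64(-0.2), 0, 0, 0, -1] 1.7
[np.float64(-0.2), 0, np.float64(0.5), 0, 0, 0, -1] 1.74
[np.float64(-0.0), 0, np.float64(0.2), 0, 0, 0, -1] 1.76
```

>>> {"name": "move_arm", "arguments": {
  "series": [
    [[0, 0, 0, 0, 0, 0, -1], [0, 0, 0, 0, 0, 0, -1], [0, 0, 0, 0, 0, 0, -1], [0, 0, 0, 0, 0, 0, -1]]
  ]
}}

```text
time_s: 3.5
tcp_pos: [0.5132, 0.0491, 0.1699]
ee_rot: [[-1.0, -0.011, 0.003], [-0.011, 1.0, 0.0], [-0.003, 0.0, -1.0]]
wrist_force: [3.6, -0.4, -1.1]
gripper_width: 0.099
```

>>> {"name": "move_arm", "arguments": {
  "series": [
    [[-0.3, 0, -0.2, 0, 0, 0, -1], [-0.6, 0, -0.3, 0, 0, 0, -1], [-0.9, 0, -0.4, 0, 0, 0, -1], [-0.9, 0, -0.3, 0, 0, 0, -1], [-0.9, 0, -0.3, 0, 0, 0, -1], [-1.0, 0, -0.2, 0, 0, 0, -1], [-0.9, 0, -0.1, 0, 0, 0, -1], [-1.0, 0, -0.1, 0, 0, 0, -1]]
  ]
}}

```text
time_s: 4.5
tcp_pos: [0.5739, 0.0494, 0.19]
ee_rot: [[-1.0, -0.012, -0.007], [-0.012, 1.0, -0.002], [0.007, -0.002, -1.0]]
wrist_force: [-9.2, 3.4, 7.4]
gripper_width: 0.104
```

```bash
python3 -c "
from h import *
st(); s=r.sense(); print(inv(np.array(s['tcp_pos'])-[0,0,-.019]))"
```

```text
t 4.5 tcp [0.5739 0.0494 0.19  ] yaw -179.33 F [-9.2  3.4  7.4] M [0.759 2.916 0.008] g 9.0 j [ 21.   19.   -9.1  -0.1 -62.4 -20.3]
[ 57.68477787 -23.47233181 208.97274156]
```

>>> {"name": "move_arm", "arguments": {
  "series": [
    [[-1.0, 0, 0.0, 0, 0, 0, -1], [-0.9, 0, 0.1, 0, 0, 0, -1], [-1.0, 0, 0.2, 0, 0, 0, -1], [-0.9, 0, 0.3, 0, 0, 0, -1], [-0.9, 0, 0.3, 0, 0, 0, -1], [-0.9, 0, 0.4, 0, 0, 0, -1], [-0.9, 0, 0.5, 0, 0, 0, -1], [-0.8, 0, 0.5, 0, 0, 0, -1], [-0.8, 0, 0.6, 0, 0, 0, -1]]
  ]
}}

```text
time_s: 5.62
tcp_pos: [0.6561, 0.0501, 0.1607]
ee_rot: [[-1.0, -0.012, -0.005], [-0.012, 1.0, -0.002], [0.005, -0.002, -1.0]]
wrist_force: [-7.4, 1.2, 5.7]
gripper_width: 0.102
```

```bash
python3 -c "
from h import *
st(); s=r.sense(); q=inv(np.array(s['tcp_pos'])-[0,0,-.019])-[62,0,81]; print(q, 'theta',np.arctan2(106,-66)-np.arctan2(q[2],q[0]))"
```

```text
t 5.62 tcp [0.6561 0.0501 0.1607] yaw -179.33 F [-7.4  1.2  5.7] M [0.308 2.15  0.038] g 8.9 j [ 18.4  27.9   0.8   0.  -63.2 -17.8]
[ 77.88173949 -23.63143766  98.71308568] theta 1.2248810531130463
```

>>> {"name": "move_arm", "arguments": {
  "series": [
    [[-0.7, 0, 0.6, 0, 0, 0, -1], [-0.7, 0, 0.8, 0, 0, 0, -1], [-0.6, 0, 0.7, 0, 0, 0, -1], [-0.5, 0, 0.8, 0, 0, 0, -1], [-0.5, 0, 0.8, 0, 0, 0, -1], [-0.3, 0, 0.7, 0, 0, 0, -1], [-0.2, 0, 0.5, 0, 0, 0, -1], [0, 0, 0.2, 0, 0, 0, -1], [0, 0, 0, 0, 0, 0, -1]]
  ]
}}

```text
time_s: 6.75
tcp_pos: [0.6939, 0.0506, 0.1091]
ee_rot: [[-1.0, -0.011, 0.002], [-0.011, 1.0, -0.0], [-0.002, -0.0, -1.0]]
wrist_force: [1.6, -2.3, 2.9]
gripper_width: 0.1
```

```bash
python3 -c "
from h import *
st(); s=r.sense(); q=inv(np.array(s['tcp_pos'])-[0,0,-.019])-[62,0,81]; print(q, 'theta',np.arctan2(106,-66)-np.arctan2(q[2],q[0]))
h=U(49,63,79); p=U(-40,45,139)
print(h,p)
s0=np.array(s['tcp_pos'])
plan([(s0+[0,0,.0],180.5,2,-.3),((s0[0]-.01,s0[1]+.01,.2),180.5,2,-.3),((h[0]+.062,h[1],.29),90.5,9,.0)])
"
```

```text
t 6.75 tcp [0.6939 0.0506 0.1091] yaw -179.34 F [ 1.6 -2.3  2.9] M [-0.598 -0.262  0.037] g 8.7 j [ 17.5  33.7   3.1   0.1 -59.2 -16.9]
[115.69806005 -23.51839557  47.07030858] theta 1.741311016788901
[0.5643104  0.13573035 0.079     ] [0.47551189 0.11676134 0.139     ]
start [0.6939 0.0506 0.1091] t 6.75
end [0.6263 0.1357 0.29  ] [[-0.008, 1.0, 0.0], [1.0, 0.008, -0.0], [-0.0, 0.0, -1.0]]
[0.0, 0.0, 0.0, 0.0, 0.1, 0.1, -0.3] False
[0.0, 0.0, 0.0, 0.0, 0.0, 0.1, -0.3] False
[0.49, 0.5, -4.55, 0.0, 0.0, 0.0, -0.3] False
[0.5, 0.5, -4.54, 0.0, 0.0, 0.0, -0.3] False
[0.63, 0.84, -1.0, 0.0, 0.0, 10.0, 0.0] False
[0.77, 0.72, -1.0, 0.0, 0.0, 10.0, 0.0] False
[0.88, 0.57, -1.0, 0.0, 0.0, 10.0, 0.0] False
[0.97, 0.41, -1.0, 0.0, 0.0, 10.0, 0.0] False
[1.03, 0.23, -1.01, 0.0, 0.0, 10.0, 0.0] False
[1.05, 0.06, -1.0, 0.0, 0.0, 10.0, 0.0] False
[1.04, -0.13, -1.0, 0.0, 0.0, 10.0, 0.0] False
[1.01, -0.31, -1.0, 0.0, 0.0, 10.0, 0.0] False
[0.93, -0.47, -1.0, 0.0, 0.0, 10.0, 0.0] False
```

>>> {"name": "move_arm", "arguments": {
  "series": [
    [[0, 0, 0, 0, 0, 0, -0.3], [0, 0, 0, 0, 0, 0, -0.3], [0, 0, -5.0, 0, 0, 0, -0.3], [0.6, 0.9, -4.0, 0, 0, 10, -0.1], [0.9, 0.8, -1.6, 0, 0, 10, 0], [1.0, 0.7, -1.2, 0, 0, 10, 0], [1.1, 0.6, -1.2, 0, 0, 10, 0], [1.2, 0.3, -1.0, 0, 0, 10, 0], [1.2, 0.1, -1.0, 0, 0, 10, 0], [1.2, -0.1, -1.0, 0, 0, 10, 0], [1.2, -0.3, -1.0, 0, 0, 10, 0], [1.1, -0.5, -1.0, 0, 0, 10, 0]]
  ]
}}

```text
time_s: 8.25
tcp_pos: [0.6295, 0.1402, 0.2883]
ee_rot: [[-0.006, 1.0, -0.001], [1.0, 0.006, 0.0], [0.0, -0.001, -1.0]]
wrist_force: [0.9, -0.4, 1.0]
gripper_width: 0.502
```

Run:
```python
from h import *
st()
im,K,R,t=cam("wrist"); np.savez("w3.npz",K=K,R=R,t=t); cv2.imwrite("pics/w3raw.png",im); crop(im,0,0,560,420,1.4,"pics/w3.png")
p=U(-40,45,139); st()
plan([((p[0],p[1],.20),90.5,4,0),((p[0],p[1],.106),90.5,3,0)])
```

```text
t 8.25 tcp [0.6295 0.1402 0.2883] yaw 90.34 F [ 0.9 -0.4  1. ] M [ 0.071 -0.132 -0.01 ] g 43.7 j [  26.9   22.1    9.9   -0.   -77.9 -116.5]
t 8.3 tcp [0.6295 0.1413 0.2901] yaw 90.19 F [-0.4  0.5  1.2] M [ 0.02  -0.06  -0.064] g 43.3 j [  27.    22.    10.    -0.   -77.9 -116.8]
start [0.6295 0.1413 0.2901] t 8.3
end [0.4755 0.1168 0.106 ] [[-0.009, 1.0, -0.0], [1.0, 0.009, -0.0], [-0.0, -0.0, -1.0]]
[-0.6, -3.86, 2.25, 0.0, 0.0, -0.1, 0] False
[-0.6, -3.85, 2.24, 0.0, 0.0, -0.1, 0] False
[-0.59, -3.86, 2.25, 0.0, 0.0, -0.1, 0] False
[-0.58, -3.86, 2.24, 0.1, -0.1, 0.0, 0] False
[0.0, 0.0, 3.13, 0.0, 0.0, 0.0, 0] False
[0.0, 0.0, 3.14, 0.0, 0.0, 0.0, 0] False
[0.0, 0.0, 3.13, 0.0, 0.0, 0.0, 0] False
```

View pics/w3.png

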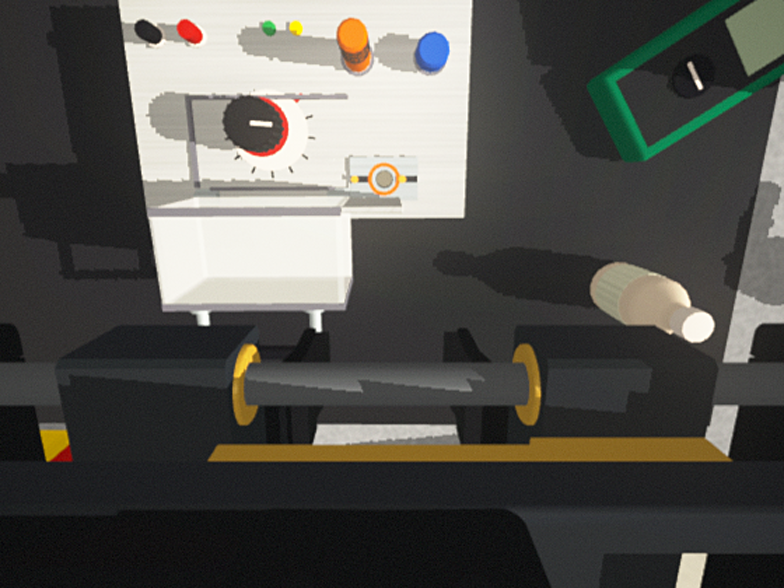

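Run:
```python
from h import *
w=np.load("w3.npz");K,R,t=w["K"],w["R"],w["t"]
im=cv2.imread("pics/w3raw.png"); crop(im,220,0,340,150,5,"pics/w3c.png")
f=lambda c,z:atz((np.array(c)+.5)/1.4-.5,z,K,R,t)
for n,c,z in [("hole",(384,179),.079),("pin",(352,31),.136),("fuse",(433,43),.1),("knob",(255,125),.135),("corner",(464,217),.076)]: print(n,f(c,z),inv(f(c,z)).round(1))
p=U(-40,45,139)
plan([((p[0],p[1],.20),90.5,4,-.2),((p[0],p[1],.100),90.5,3,-.2)])
```

```text
hole [0.56523286 0.13730557 0.079     ] [49.9 64.6 79. ]
pin [0.47481354 0.11715308 0.136     ] [-40.7  45.4 136. ]
fuse [0.47207392 0.17145876 0.1       ] [-42.8  99.7 100. ]
knob [0.53069708 0.05239581 0.135     ] [ 14.5 -20.  135. ]
corner [0.59521331 0.20311713 0.076     ] [ 80.6 130.   76. ]
start [0.6295 0.1413 0.2901] t 8.3
end [0.4755 0.1168 0.1   ] [[-0.009, 1.0, -0.0], [1.0, 0.009, -0.0], [-0.0, -0.0, -1.0]]
[-0.6, -3.86, 2.25, 0.0, 0.0, -0.1, -0.2] False
[-0.6, -3.85, 2.24, 0.0, 0.0, -0.1, -0.2] False
[-0.59, -3.86, 2.25, 0.0, 0.0, -0.1, -0.2] False
[-0.58, -3.86, 2.24, 0.1, -0.1, 0.0, -0.2] False
[0.0, 0.0, 3.33, 0.0, 0.0, 0.0, -0.2] False
[0.0, 0.0, 3.34, 0.0, 0.0, 0.0, -0.2] False
[0.0, 0.0, 3.33, 0.0, 0.0, 0.0, -0.2] False
```

View pics/w3c.png

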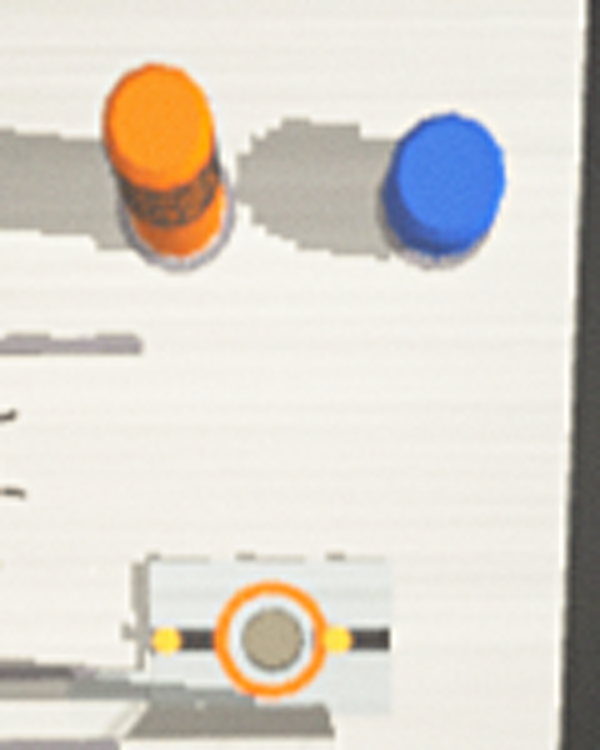

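>>> {"name": "move_arm", "arguments": {
  "series": [
    [[-0.6, -3.9, 2.2, 0, 0, -0.1, -0.2], [-0.6, -3.9, 2.2, 0, 0, 0, -0.2], [-0.6, -3.9, 2.2, 0, 0, 0, -0.2], [-0.6, -3.8, 2.3, 0, 0, 0, -0.2], [0, 0, 3.3, 0, 0, 0, -0.2], [0, 0, 3.3, 0, 0, 0, -0.2], [0, 0, 3.4, 0, 0, 0, -0.2], [0, 0, 0, 0, 0, 0, -0.2]]
  ]
}}

```text
time_s: 9.3
tcp_pos: [0.4735, 0.1125, 0.0973]
ee_rot: [[-0.015, 1.0, -0.006], [1.0, 0.015, -0.003], [-0.003, -0.006, -1.0]]
wrist_force: [-0.7, -0.1, 0.5]
gripper_width: 0.4
```

Run:
```python
from h import *
st(); print(inv(r.sense()["tcp_pos"]))
im,K,R,t=cam("scene"); crop(im,200,130,360,270,5,"pics/s4.png")
im,K,R,t=cam("wrist"); cv2.imwrite("pics/w4raw.png",im); crop(im,140,180,420,330,2.8,"pics/w4.png")
```

```text
t 9.3 tcp [0.4735 0.1125 0.0973] yaw 90.83 F [-0.7 -0.1  0.5] M [ 0.038 -0.125 -0.078] g 34.8 j [  32.5   16.8  -28.1   -0.   -45.5 -121.6]
[-42.09989349  40.74287271  97.25568586]
```

View pics/s4.png

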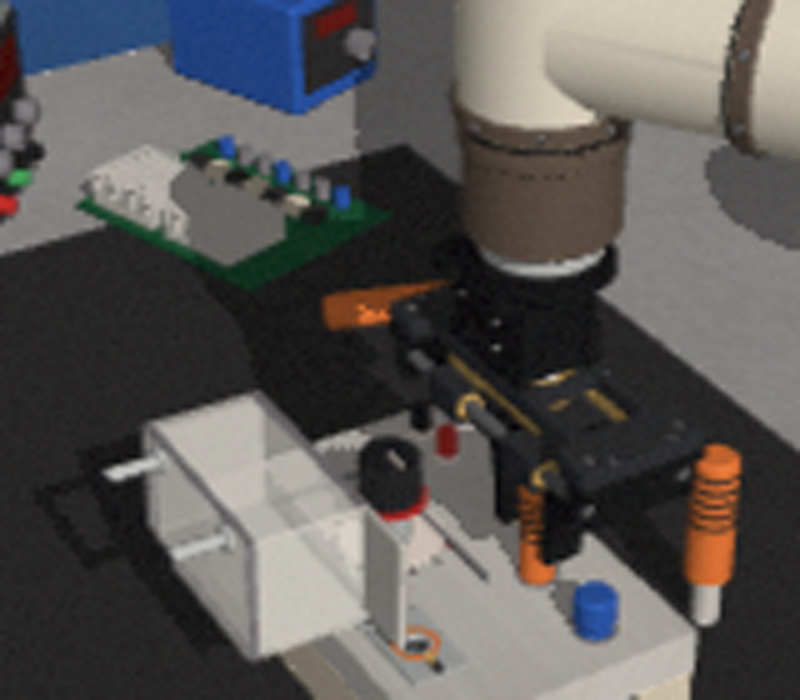

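View pics/w4.png

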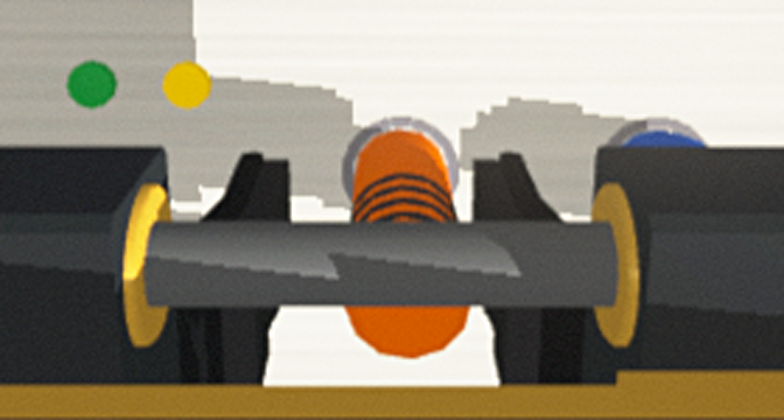

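>>> {"name": "move_arm", "arguments": {
  "series": [
    [[0.4, 0.2, -0.3, 0, 0, 0, -0.2], [0, 0, 0, 0, 0, 0, -1], [0, 0, 0, 0, 0, 0, -1], [0, 0, 0, 0, 0, 0, -1], [0, 0, 0, 0, 0, 0, -1]]
  ]
}}

```text
time_s: 10.02
tcp_pos: [0.4776, 0.1177, 0.103]
ee_rot: [[-0.013, 1.0, 0.001], [1.0, 0.013, 0.0], [0.0, 0.001, -1.0]]
wrist_force: [-0.7, 0.7, 3.5]
gripper_width: 0.221
```

Run:
```python
from h import *
st(); s=r.sense(); print(inv(s["tcp_pos"])); print(np.round(s["ee_rot"],4))
```

```text
t 10.03 tcp [0.4776 0.1177 0.103 ] yaw 90.76 F [-0.7  0.7  3.5] M [0.198 0.139 0.006] g 19.2 j [  32.8   16.6  -27.4    0.   -46.  -122. ]
[-37.90502713  45.86702442 103.02716772]
[[-1.330e-02  9.999e-01  7.000e-04]
 [ 9.999e-01  1.330e-02  3.000e-04]
 [ 3.000e-04  7.000e-04 -1.000e+00]]
```

>>> {"name": "move_arm", "arguments": {
  "series": [
    [[0, 0, -1.0, 0, 0, 0, -1], [0, 0, -2.0, 0, 0, 0, -1], [0, 0, -2.0, 0, 0, 0, -1], [0.5, 1.5, 0, 0, 0, 0, -1], [0.6, 2.0, 0, 0, 0, 0, -1], [0.6, 1.5, 0, 0, 0, 0, -1], [0.2, 0.8, 0, 0, 0, 0, -1]]
  ]
}}

```text
time_s: 10.9
tcp_pos: [0.5359, 0.1375, 0.1514]
ee_rot: [[-0.013, 1.0, -0.001], [1.0, 0.013, -0.001], [-0.001, -0.001, -1.0]]
wrist_force: [-0.5, -0.4, -0.5]
gripper_width: 0.216
```

Run:
```python
from h import *
st(); s=r.sense(); print(inv(s["tcp_pos"])); print(np.round(s["ee_rot"],4))
im,K,R,t=cam("scene"); crop(im,210,150,350,270,5.5,"pics/s5.png")
```

```text
t 10.9 tcp [0.5359 0.1375 0.1514] yaw 90.73 F [-0.5 -0.4 -0.5] M [ 0.053 -0.155 -0.064] g 18.8 j [  31.2   18.8  -15.5   -0.   -55.8 -120.4]
[ 20.56990204  65.06832796 151.39483197]
[[-1.280e-02  9.999e-01 -1.500e-03]
 [ 9.999e-01  1.280e-02 -7.000e-04]
 [-7.000e-04 -1.500e-03 -1.000e+00]]
```

View pics/s5.png

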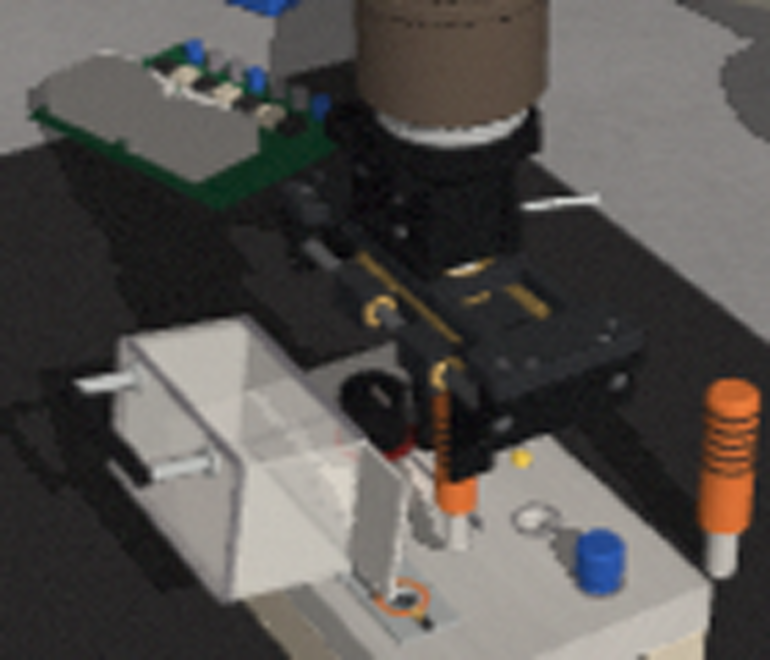

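>>> {"name": "move_arm", "arguments": {
  "series": [
    [[0, 0.5, 0.3, 0, 0, 0, -1], [0, 0.5, 0.3, 0, 0, 0, -1], [0, 0.4, 0.3, 0, 0, 0, -1], [0, 0.3, 0, 0, 0, 0, -1], [0, 0.3, 0, 0, 0, 0, -1], [0, 0.3, 0, 0, 0, 0, -1], [0, 0.3, 0, 0, 0, 0, -1], [0, 0.3, 0, 0, 0, 0, -1], [0, 0.2, 0, 0, 0, 0, -1], [0, 0, 0, 0, 0, 0, -1]]
  ]
}}

```text
time_s: 12.2
tcp_pos: [0.5656, 0.1374, 0.1439]
ee_rot: [[-0.013, 1.0, -0.001], [1.0, 0.013, -0.001], [-0.001, -0.001, -1.0]]
wrist_force: [-2.3, -0.7, 0.5]
gripper_width: 0.22
```

Run:
```python
from h import *
st(); s=r.sense(); print(inv(s["tcp_pos"])); print(np.round(s["ee_rot"],4))
im,K,R,t=cam("scene"); crop(im,210,150,350,270,5.5,"pics/s6.png")
st(); s=r.sense(); print(inv(s["tcp_pos"]))
```

```text
t 12.2 tcp [0.5656 0.1374 0.1439] yaw 90.75 F [-2.3 -0.7  0.5] M [-0.164  0.595  0.004] g 19.1 j [  29.6   21.8  -12.     0.   -56.2 -118.8]
[ 50.34053885  64.66065519 143.90765293]
[[-1.310e-02  9.999e-01 -8.000e-04]
 [ 9.999e-01  1.310e-02 -5.000e-04]
 [-5.000e-04 -8.000e-04 -1.000e+00]]
t 12.25 tcp [0.5659 0.1375 0.1438] yaw 90.75 F [-3.3 -0.4  0.7] M [-0.159  0.534  0.024] g 18.9 j [  29.6   21.8  -12.     0.   -56.2 -118.8]
[ 50.56528933  64.7298543  143.82043621]
```

View pics/s6.png

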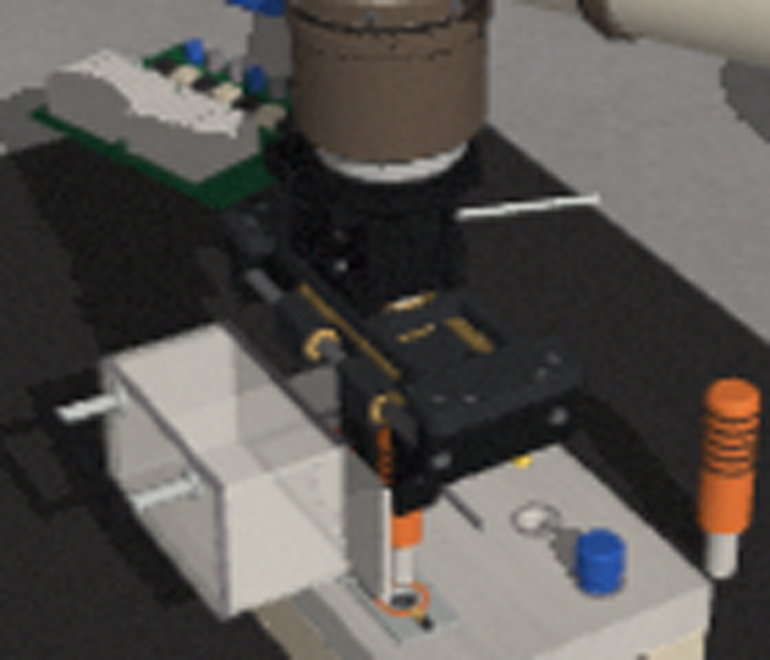

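>>> {"name": "move_arm", "arguments": {
  "series": [
    [[0, 0, 0.3, 0, 0, 0, -1], [0, 0, 0.3, 0, 0, 0, -1], [0, 0, 0.2, 0, 0, 0, -1], [0, 0, 0.2, 0, 0, 0, -1], [0, 0, 0.2, 0, 0, 0, -1], [0, 0, 0.1, 0, 0, 0, -1]]
  ]
}}

```text
time_s: 13.0
tcp_pos: [0.5661, 0.1377, 0.1304]
ee_rot: [[-0.013, 1.0, -0.0], [1.0, 0.013, -0.0], [-0.0, -0.0, -1.0]]
wrist_force: [-1.6, -0.2, -0.3]
gripper_width: 0.219
```

Run:
```python
from h import *
st(); s=r.sense(); print(inv(s["tcp_pos"]))
```

```text
t 13.0 tcp [0.5661 0.1377 0.1304] yaw 90.74 F [-1.6 -0.2 -0.3] M [ 0.087  0.174 -0.028] g 19.0 j [  29.6   22.6  -13.    -0.   -54.5 -118.8]
[ 50.78505925  64.91099728 130.35194495]
```

>>> {"name": "move_arm", "arguments": {
  "series": [
    [[0, 0, 0.1, 0, 0, 0, -1], [0, 0, 0.1, 0, 0, 0, -1], [0, 0, 0.1, 0, 0, 0, -1], [0, 0, 0.1, 0, 0, 0, -1]]
  ]
}}

```text
time_s: 13.5
tcp_pos: [0.5661, 0.1377, 0.1265]
ee_rot: [[-0.013, 1.0, 0.0], [1.0, 0.013, 0.0], [0.0, 0.0, -1.0]]
wrist_force: [-1.7, 0.3, 0.6]
gripper_width: 0.218
```

Run:
```python
from h import *
st(); s=r.sense(); print(inv(s["tcp_pos"]))
im,K,R,t=cam("scene"); crop(im,240,190,330,270,8,"pics/s7.png")
```

```text
t 13.5 tcp [0.5661 0.1377 0.1265] yaw 90.75 F [-1.7  0.3  0.6] M [0.057 0.215 0.   ] g 19.0 j [  29.6   22.8  -13.2   -0.   -53.9 -118.8]
[ 50.80700453  64.92733979 126.5266901 ]
```

View pics/s7.png

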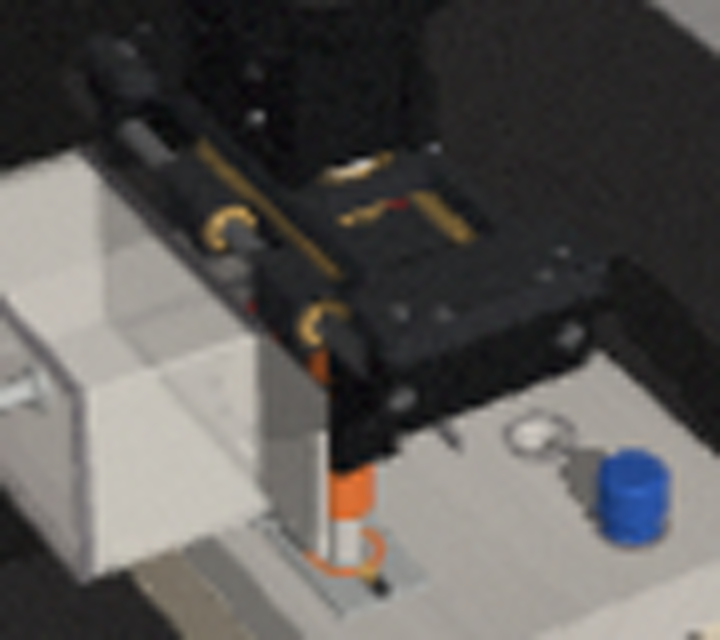

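>>> {"name": "move_arm", "arguments": {
  "series": [
    [[0, 0, 0.2, 0, 0, 0, -1], [0, 0, 0.2, 0, 0, 0, -1], [0, 0, 0.2, 0, 0, 0, -1], [0, 0, 0.2, 0, 0, 0, -1], [0, 0, 0.2, 0, 0, 0, -1]]
  ]
}}

```text
time_s: 14.18
tcp_pos: [0.5661, 0.1377, 0.1164]
ee_rot: [[-0.013, 1.0, -0.0], [1.0, 0.013, -0.0], [-0.0, -0.0, -1.0]]
wrist_force: [-1.8, 0.3, 0.7]
gripper_width: 0.22
```

Run:
```python
from h import *
st(); s=r.sense(); print(inv(s["tcp_pos"]))
```

```text
t 14.18 tcp [0.5661 0.1377 0.1164] yaw 90.75 F [-1.8  0.3  0.7] M [-0.021  0.2   -0.041] g 19.1 j [  29.6   23.5  -13.9    0.   -52.6 -118.8]
[ 50.80006405  64.90765217 116.38345667]
```

>>> {"name": "move_arm", "arguments": {
  "series": [
    [[0, 0, 0.2, 0, 0, 0, -1], [0, 0, 0.2, 0, 0, 0, -1], [0, 0, 0.2, 0, 0, 0, -1], [0, 0, 0.1, 0, 0, 0, -1], [0, 0, 0.1, 0, 0, 0, -1], [0, 0, 0.1, 0, 0, 0, -1]]
  ]
}}

```text
time_s: 14.92
tcp_pos: [0.5661, 0.1377, 0.1075]
ee_rot: [[-0.013, 1.0, 0.0], [1.0, 0.013, 0.0], [0.0, 0.0, -1.0]]
wrist_force: [-1.6, -1.1, 0.2]
gripper_width: 0.217
```

Run:
```python
from h import *
st(); s=r.sense(); print(inv(s["tcp_pos"]))
```

```text
t 14.93 tcp [0.5661 0.1377 0.1075] yaw 90.75 F [-1.6 -1.1  0.2] M [-0.034  0.189 -0.02 ] g 18.9 j [  29.6   24.   -14.5    0.   -51.5 -118.8]
[ 50.81956102  64.95638624 107.54450125]
```

>>> {"name": "move_arm", "arguments": {
  "series": [
    [[0, 0, 0.1, 0, 0, 0, -1], [0, 0, 0.1, 0, 0, 0, -1], [0, 0, 0, 0, 0, 0, -1]]
  ]
}}

```text
time_s: 15.3
tcp_pos: [0.5662, 0.1377, 0.1061]
ee_rot: [[-0.013, 1.0, 0.001], [1.0, 0.013, 0.0], [0.0, 0.001, -1.0]]
wrist_force: [-2.2, 0.3, 3.5]
gripper_width: 0.221
```

Run:
```python
from h import *
st(); s=r.sense(); print(inv(s["tcp_pos"]))
im,K,R,t=cam("scene"); crop(im,240,190,330,270,8,"pics/s8.png")
```

```text
t 15.3 tcp [0.5662 0.1377 0.1061] yaw 90.76 F [-2.2  0.3  3.5] M [-0.104  0.483 -0.032] g 19.2 j [  29.6   24.1  -14.6    0.   -51.3 -118.8]
[ 50.95409428  64.93688522 106.07252413]
```

View pics/s8.png

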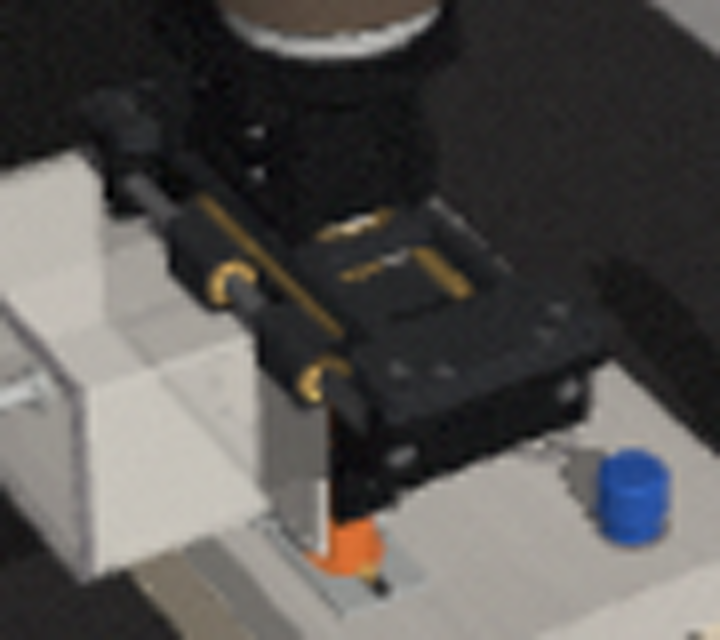

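>>> {"name": "move_arm", "arguments": {
  "series": [
    [[0, 0, 0, 0, 0, 0, -0.4], [0, 0, 0, 0, 0, 0, -0.3], [0, 0, 0, 0, 0, 0, -0.3], [0, -0.4, 0, 0, 0, 0, -0.3], [0, -0.4, -0.2, 0, 0, 0, -0.3], [0, -0.2, -1.0, 0, 0, 0, -0.3], [0, 0, -2.0, 0, 0, 0, -0.3], [0, 0, -3.0, 0, 0, 0, -0.3], [0, 0, -3.0, 0, 0, 0, -0.3]]
  ]
}}

```text
time_s: 16.48
tcp_pos: [0.5562, 0.1375, 0.1994]
ee_rot: [[-0.013, 1.0, 0.001], [1.0, 0.013, 0.0], [0.0, 0.001, -1.0]]
wrist_force: [0.4, -0.2, -0.3]
gripper_width: 0.349
```

Run:
```python
from h import *
st(); s=r.sense(); print(inv(s["tcp_pos"]))
im,K,R,t=cam("scene"); crop(im,220,170,340,270,6,"pics/s9.png")
```

```text
t 16.48 tcp [0.5562 0.1375 0.1994] yaw 90.76 F [ 0.4 -0.2 -0.3] M [ 0.032 -0.194 -0.028] g 30.3 j [  30.1   18.    -9.1    0.   -62.8 -119.3]
[ 40.88533085  64.88408115 199.36840231]
```

View pics/s9.png

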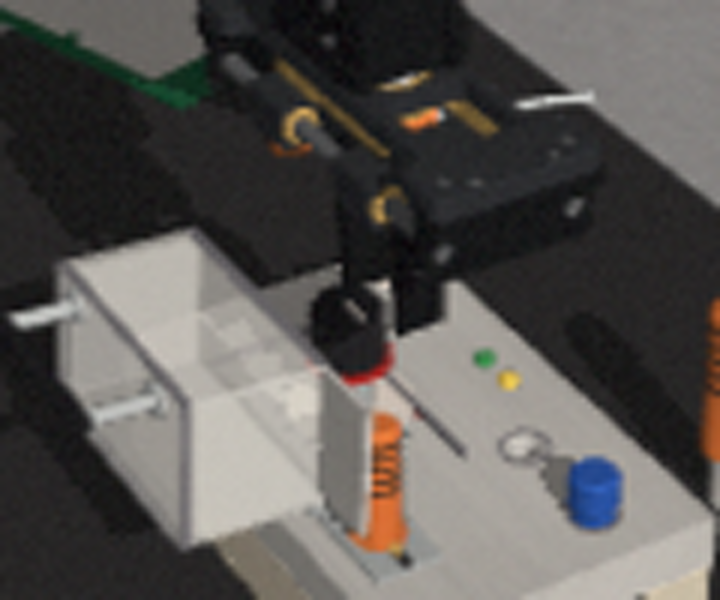

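>>> {"name": "move_arm", "arguments": {
  "series": [
    [[-3.0, 1.0, -2.0, 0, 0, 0, 0.15], [-3.0, 1.2, -2.0, 0, 0, 0, 0.15], [-3.0, 1.2, -1.0, 0, 0, 0, 0.15], [0, 0, 0, 0, 0, 0, 0.15], [0, 0, 0, 0, 0, 0, 0.15]]
  ]
}}

```text
time_s: 17.15
tcp_pos: [0.5909, 0.0481, 0.2475]
ee_rot: [[-0.013, 1.0, -0.0], [1.0, 0.013, 0.0], [0.0, -0.0, -1.0]]
wrist_force: [0.6, 0.5, 0.1]
gripper_width: 0.573
```

Run:
```python
from h import *
st(); s=r.sense(); print(inv(s["tcp_pos"]))
im,K,R,t=cam("wrist"); np.savez("w5.npz",K=K,R=R,t=t);crop(im,100,20,380,230,2.8,"pics/w5.png")
for u in [(12,-25,134.5),(12,-25,102),(49,64.5,139),(62,-25,81)]: print(u,((proj(U(*u),K,R,t)[0]+.5-[100,20])*2.8-.5).round(0))
```

```text
t 17.15 tcp [0.5909 0.0481 0.2475] yaw 90.73 F [0.6 0.5 0.1] M [ 0.101 -0.19   0.025] g 49.8 j [  20.3   18.    -2.    -0.   -70.1 -109.5]
[ 74.63100887 -24.91010449 247.47584324]
(12, -25, 134.5) [495. 310.]
(12, -25, 102) [495. 309.]
(49, 64.5, 139) [792. 437.]
(62, -25, 81) [495. 448.]
```

View pics/w5.png

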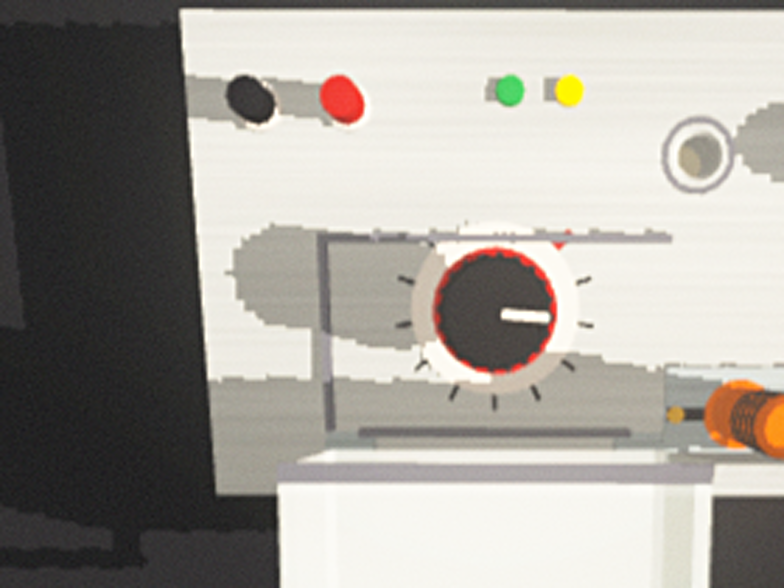

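Run:
```python
from h import *
k=U(12,-25,0)
plan([((k[0],k[1],.23),75,3,.15),((k[0],k[1],.13),75,3,.15),((k[0],k[1],.1035),75,2,.15)])
```

```text
start [0.5908 0.0484 0.2473] t 17.2
end [0.5282 0.0473 0.1035] [[0.259, 0.966, -0.001], [0.966, -0.259, 0.0], [-0.0, -0.001, -1.0]]
[-0.01, -2.08, 0.58, 0.0, 0.0, 5.3, 0.15] False
[-0.2, -2.08, 0.57, 0.0, 0.0, 5.2, 0.15] False
[-0.39, -2.04, 0.58, 0.0, 0.0, 5.3, 0.15] False
[0.0, 0.0, 3.33, 0.0, 0.0, 0.0, 0.15] False
[0.0, 0.0, 3.34, 0.0, 0.0, 0.0, 0.15] False
[0.0, 0.0, 3.33, 0.0, 0.0, 0.0, 0.15] False
[0.0, 0.0, 1.33, 0.0, 0.0, 0.0, 0.15] False
[0.0, 0.0, 1.32, 0.0, 0.0, 0.0, 0.15] False
```

>>> {"name": "move_arm", "arguments": {
  "series": [
    [[0, -2.1, 0.6, 0, 0, 5.3, 0.15], [-0.2, -2.1, 0.6, 0, 0, 5.2, 0.15], [-0.4, -2.0, 0.6, 0, 0, 5.3, 0.15], [0, 0, 3.5, 0, 0, 0, 0.15], [0, 0, 3.5, 0, 0, 0, 0.15], [0, 0, 0, 0, 0, 0, 0.15], [0, 0, 0, 0, 0, 0, 0.15]]
  ]
}}

```text
time_s: 18.08
tcp_pos: [0.5296, 0.0475, 0.1608]
ee_rot: [[0.258, 0.966, 0.002], [0.966, -0.258, 0.0], [0.001, 0.002, -1.0]]
wrist_force: [-0.3, -0.0, 0.4]
gripper_width: 0.574
```

Run:
```python
from h import *
st(); s=r.sense(); print(inv(s["tcp_pos"]))
k=U(12,-25,0)
plan([((k[0],k[1],.1035),75,4,.15)])
```

```text
t 18.07 tcp [0.5296 0.0475 0.1608] yaw 75.02 F [-0.3 -0.   0.4] M [ 0.011 -0.222 -0.07 ] g 50.0 j [ 2.260e+01  1.610e+01 -1.790e+01  1.000e-01 -5.590e+01 -1.276e+02]
[ 13.36283104 -24.88270218 160.76105229]
start [0.5296 0.0475 0.1608] t 18.075
end [0.5282 0.0474 0.1035] [[0.258, 0.966, 0.0], [0.966, -0.258, 0.0], [0.001, 0.0, -1.0]]
[-0.01, -0.03, 1.43, 0.0, 0.0, 0.0, 0.15] False
[-0.02, -0.04, 1.43, 0.0, 0.0, 0.0, 0.15] False
[-0.01, -0.03, 1.43, 0.1, 0.0, 0.0, 0.15] False
[-0.01, -0.04, 1.44, 0.0, 0.0, 0.0, 0.15] False
```

>>> {"name": "move_arm", "arguments": {
  "series": [
    [[0, -0.1, 1.4, 0, 0, 0, 0.15], [0, 0, 1.4, 0, 0, 0, 0.15], [0, 0, 1.4, 0, 0, 0, 0.15], [0, 0, 1.5, 0, 0, 0, 0.15], [0, 0, 0, 0, 0, 0, -0.2], [0, 0, 0, 0, 0, 0, -1], [0, 0, 0, 0, 0, 0, -1], [0, 0, 0, 0, 0, 0, -1], [0, 0, 0, 0, 0, 0, -1]]
  ]
}}

```text
time_s: 19.2
tcp_pos: [0.5286, 0.0479, 0.1029]
ee_rot: [[0.259, 0.966, 0.002], [0.966, -0.259, 0.001], [0.002, 0.002, -1.0]]
wrist_force: [0.6, 4.6, -0.3]
gripper_width: 0.378
```

Run:
```python
from h import *
st(); s=r.sense(); print(inv(s["tcp_pos"]))
```

```text
t 19.2 tcp [0.5286 0.0479 0.1029] yaw 74.97 F [ 0.6  4.6 -0.3] M [ 1.379 -0.378  0.029] g 32.9 j [  22.7   19.9  -22.1   -0.   -47.8 -127.7]
[ 12.28745952 -24.46509736 102.94780151]
```

>>> {"name": "move_arm", "arguments": {
  "series": [
    [[0, 0, 0, 0, 0, -2, -1], [0, 0, 0, 0, 0, -5, -1], [0, 0, 0, 0, 0, -5, -1], [0, 0, 0, 0, 0, -5, -1], [0, 0, 0, 0, 0, -3, -1]]
  ]
}}

```text
time_s: 19.82
tcp_pos: [0.5285, 0.0476, 0.103]
ee_rot: [[-0.089, 0.996, 0.002], [0.996, 0.089, 0.001], [0.001, 0.002, -1.0]]
wrist_force: [0.7, 3.6, -1.0]
gripper_width: 0.38
```

Run:
```python
from h import *
st(); s=r.sense(); print(inv(s["tcp_pos"]))
```

```text
t 19.82 tcp [0.5285 0.0476 0.103 ] yaw 95.09 F [ 0.7  3.6 -1. ] M [ 1.331 -0.506 -0.06 ] g 33.0 j [  22.7   19.9  -22.1   -0.   -47.9 -107.6]
[ 12.27823163 -24.70170556 102.95031724]
```

>>> {"name": "move_arm", "arguments": {
  "series": [
    [[0, 0, 0, 0, 0, -5, -1], [0, 0, 0, 0, 0, -6, -1], [0, 0, 0, 0, 0, -6, -1], [0, 0, 0, 0, 0, -4, -1], [0, 0, 0, 0, 0, -2, -1], [0, 0, 0, 0, 0, -1, -1]]
  ]
}}

```text
time_s: 20.58
tcp_pos: [0.5286, 0.0474, 0.1029]
ee_rot: [[-0.485, 0.875, 0.002], [0.875, 0.485, 0.001], [-0.0, 0.002, -1.0]]
wrist_force: [1.7, 3.8, -0.7]
gripper_width: 0.38
```

Run:
```python
from h import *
st(); s=r.sense(); print(inv(s["tcp_pos"]))
im,K,R,t=cam("wrist"); crop(im,140,150,420,330,2.8,"pics/w6.png")
```

```text
t 20.57 tcp [0.5286 0.0474 0.1029] yaw 118.99 F [ 1.7  3.8 -0.7] M [ 1.155 -0.867 -0.055] g 33.1 j [ 22.7  19.9 -22.1   0.  -47.9 -83.7]
[ 12.30852927 -24.9496443  102.91921015]
```

View pics/w6.png

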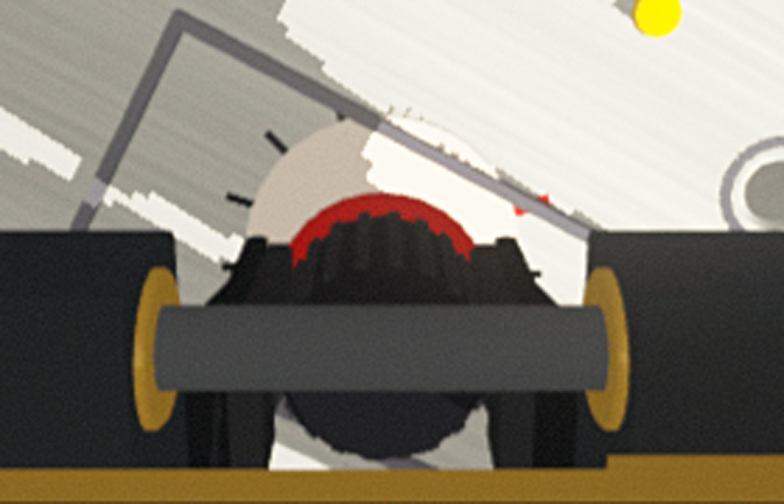

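>>> {"name": "move_arm", "arguments": {
  "series": [
    [[0, 0, 0, 0, 0, -2, -1], [0, 0, 0, 0, 0, -2, -1], [0, 0, 0, 0, 0, 0, -1]]
  ]
}}

```text
time_s: 21.0
tcp_pos: [0.5286, 0.0473, 0.103]
ee_rot: [[-0.545, 0.838, 0.002], [0.838, 0.545, 0.0], [-0.001, 0.002, -1.0]]
wrist_force: [3.8, 4.9, 0.3]
gripper_width: 0.38
```

>>> {"name": "move_arm", "arguments": {
  "series": [
    [[0, 0, 0, 0, 0, -1, -1], [0, 0, 0, 0, 0, 0, -1]]
  ]
}}

```text
time_s: 21.25
tcp_pos: [0.5286, 0.0473, 0.1029]
ee_rot: [[-0.56, 0.829, 0.002], [0.829, 0.56, 0.0], [-0.001, 0.002, -1.0]]
wrist_force: [2.6, 4.3, -0.2]
gripper_width: 0.384
```

Run:
```python
from h import *
st()
```

```text
t 21.25 tcp [0.5286 0.0473 0.1029] yaw 124.03 F [ 2.6  4.3 -0.2] M [ 1.232 -1.09  -0.003] g 33.4 j [ 22.7  19.9 -22.1   0.  -47.9 -78.6]
```

>>> {"name": "move_arm", "arguments": {
  "series": [
    [[0, 0, 0, 0, 0, -1, -1], [0, 0, 0, 0, 0, 0, -1]]
  ]
}}

```text
time_s: 21.5
tcp_pos: [0.5286, 0.0473, 0.103]
ee_rot: [[-0.574, 0.819, 0.002], [0.819, 0.574, 0.0], [-0.001, 0.002, -1.0]]
wrist_force: [3.1, 4.8, 0.1]
gripper_width: 0.378
```

```bash
python3 -c "
from h import *
st()"
```

```text
t 21.5 tcp [0.5286 0.0473 0.103 ] yaw 125.03 F [3.1 4.8 0.1] M [ 1.248 -1.051 -0.056] g 32.9 j [ 22.7  19.9 -22.1   0.  -47.9 -77.6]
```

>>> {"name": "move_arm", "arguments": {
  "series": [
    [[0, 0, 0, 0, 0, -1, -1], [0, 0, 0, 0, 0, 0, -1]]
  ]
}}

```text
time_s: 21.75
tcp_pos: [0.5286, 0.0473, 0.1029]
ee_rot: [[-0.588, 0.809, 0.002], [0.809, 0.588, 0.0], [-0.001, 0.002, -1.0]]
wrist_force: [3.7, 3.8, -0.7]
gripper_width: 0.379
```

```bash
python3 -c "
from h import *
st()"
```

```text
t 21.75 tcp [0.5286 0.0473 0.1029] yaw 126.01 F [ 3.7  3.8 -0.7] M [ 1.228 -1.151 -0.112] g 33.0 j [ 22.6  19.9 -22.1   0.  -47.9 -76.7]
```

>>> {"name": "move_arm", "arguments": {
  "series": [
    [[0, 0, 0, 0, 0, -0.7, -1], [0, 0, 0, 0, 0, 0, -1]]
  ]
}}

```text
time_s: 22.0
tcp_pos: [0.5286, 0.0473, 0.1029]
ee_rot: [[-0.598, 0.802, 0.002], [0.802, 0.598, 0.001], [-0.001, 0.002, -1.0]]
wrist_force: [2.9, 4.6, -0.9]
gripper_width: 0.384
```

```bash
python3 -c "
from h import *
st()"
```

```text
t 22.0 tcp [0.5286 0.0473 0.1029] yaw 126.69 F [ 2.9  4.6 -0.9] M [ 1.236 -1.121 -0.19 ] g 33.4 j [ 22.6  19.9 -22.1   0.  -47.9 -76. ]
```

>>> {"name": "move_arm", "arguments": {
  "series": [
    [[0, 0, 0, 0, 0, 0, -1]]
  ]
}}

```text
time_s: 22.12
tcp_pos: [0.5286, 0.0473, 0.1029]
ee_rot: [[-0.597, 0.802, 0.002], [0.802, 0.597, 0.001], [-0.001, 0.002, -1.0]]
wrist_force: [2.8, 3.6, 0.5]
gripper_width: 0.381
```

```bash
python3 -c "
from h import *
st()"
```

```text
t 22.12 tcp [0.5286 0.0473 0.1029] yaw 126.69 F [2.8 3.6 0.5] M [ 1.186 -1.137 -0.159] g 33.1 j [ 22.6  19.9 -22.1   0.  -47.9 -76. ]
```

The moment rises at about 0.1 N m per degree (-0.06, -0.11, -0.17), which is the 6 N m/rad bush, so the knob is on its stop. I'll unload it slightly and let go.

>>> {"name": "move_arm", "arguments": {
  "series": [
    [[0, 0, 0, 0, 0, 0.8, -1], [0, 0, 0, 0, 0, 0, 0], [0, 0, 0, 0, 0, 0, 0.05], [0, 0, 0, 0, 0, 0, 0.05], [0, 0, -1.0, 0, 0, 0, 0.05], [0, 0, -3.0, 0, 0, 0, 0.05], [0, 0, -5.0, 0, 0, 0, 0.05], [0, 0, -5.0, 0, 0, 5, 0.05], [3.0, 3.0, 0, 0, 0, 10, 0.05], [2.0, 3.0, 0, 0, 0, 10, 0.05], [0, 2.0, 0, 0, 0, 10, 0.05], [0, 0, 0, 0, 0, 0, 0.05]]
  ]
}}

```text
time_s: 23.62
tcp_pos: [0.5793, 0.1217, 0.2425]
ee_rot: [[-0.016, 1.0, -0.0], [1.0, 0.016, -0.0], [-0.0, -0.0, -1.0]]
wrist_force: [-0.5, -0.4, -0.5]
gripper_width: 0.523
```

Run:
```python
from h import *
st(); s=r.sense(); print(inv(s["tcp_pos"]))
im,K,R,t=cam("wrist"); crop(im,0,0,560,420,1.4,"pics/w7.png")
im,K,R,t=cam("scene"); crop(im,200,150,360,280,5,"pics/s10.png")
```

```text
t 23.62 tcp [0.5793 0.1217 0.2425] yaw 90.93 F [-0.5 -0.4 -0.5] M [-0.005 -0.074 -0.016] g 45.5 j [  27.5   18.1   -2.6    0.   -69.4 -116.6]
[ 63.79349481  48.80750597 242.48631007]
```

View pics/w7.png

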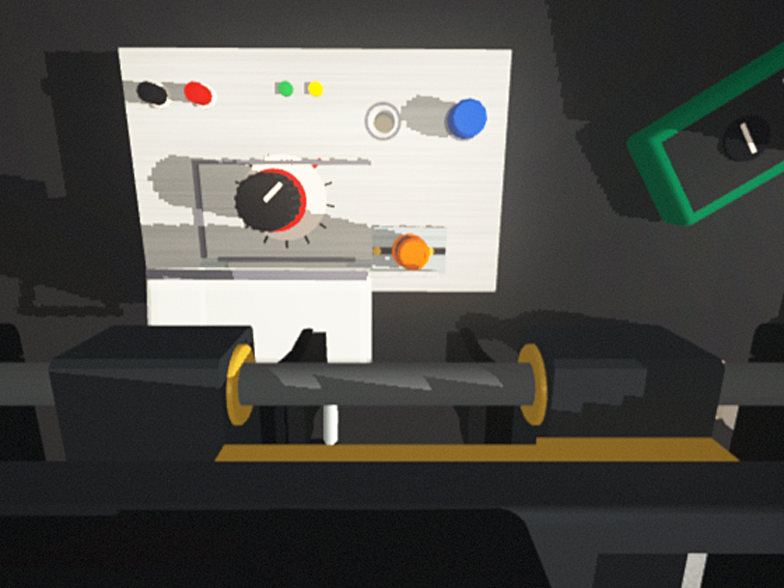

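View pics/s10.png

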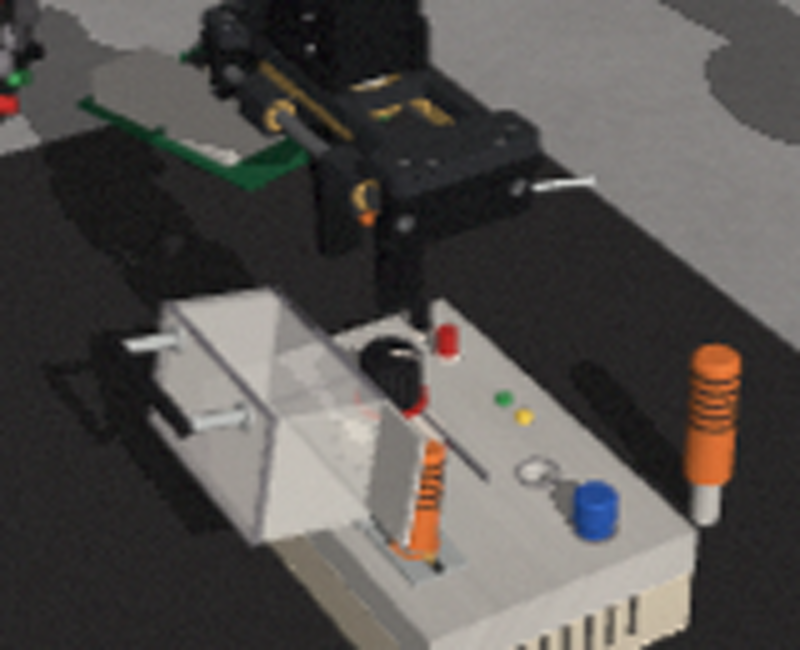

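Run:
```python
from h import *
im,K,R,t=cam("scene"); crop(im,265,220,300,270,12,"pics/s11.png")
for u in [(49,64.5,79),(39,64.5,79),(49,74.5,79),(59,64.5,79),(49,64.5,139)]: print(u,((proj(U(*u),K,R,t)[0]+.5-[265,220])*12-.5).round(0))
im,K,R,t=cam("wrist"); crop(im,240,130,340,220,8,"pics/w8.png")
for u in [(49,64.5,79),(49,64.5,139)]: print(u,((proj(U(*u),K,R,t)[0]+.5-[240,130])*8-.5).round(0))
st()
```

```text
(49, 64.5, 79) [216. 463.]
(39, 64.5, 79) [256. 448.]
(49, 74.5, 79) [240. 489.]
(59, 64.5, 79) [177. 479.]
(49, 64.5, 139) [212. 247.]
(49, 64.5, 79) [426. 397.]
(49, 64.5, 139) [455. 490.]
t 23.82 tcp [0.5781 0.1209 0.2429] yaw 90.91 F [ 0.7  0.3 -0. ] M [ 0.014 -0.155 -0.052] g 45.7 j [  27.5   17.9   -2.7   -0.   -69.4 -116.6]
```

View pics/s11.png

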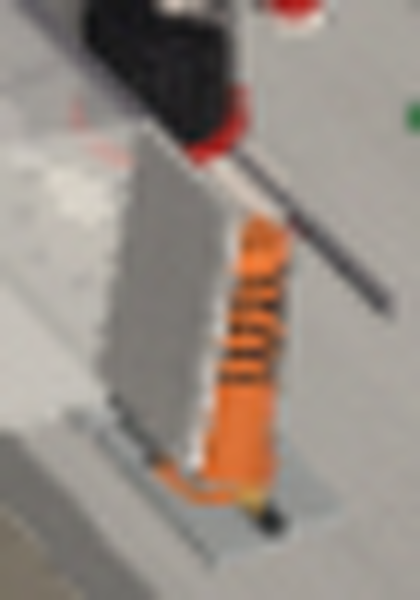

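View pics/w8.png

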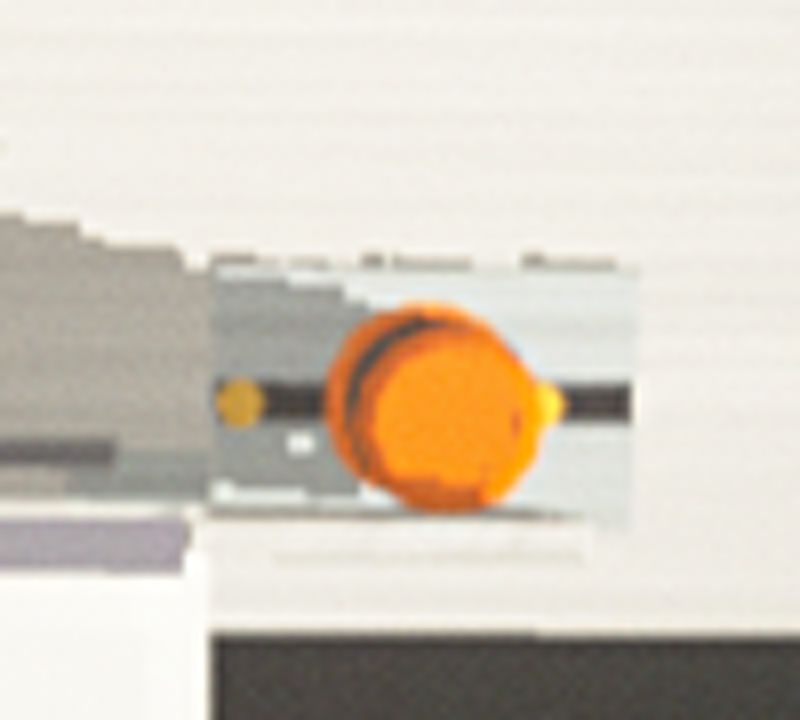

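>>> {"name": "move_arm", "arguments": {
  "series": [
    [[0, 0, -2, 0, 0, 0, 0.05], [0, 0, -2, 0, 0, 0, 0.05], [0, 0, 0, 0, 0, 0, 0.05], [0, 0, 0, 0, 0, 0, 0.05], [0, 0, 0, 0, 0, 0, 0.05], [0, 0, 0, 0, 0, 0, 0.05], [0, 0, 0, 0, 0, 0, 0.05], [0, 0, 0, 0, 0, 0, 0.05], [0, 0, 0, 0, 0, 0, 0.05], [0, 0, 0, 0, 0, 0, 0.05]]
  ]
}}

```text
time_s: 25.08
tcp_pos: [0.5788, 0.1214, 0.2825]
ee_rot: [[-0.015, 1.0, -0.0], [1.0, 0.015, 0.0], [0.0, -0.0, -1.0]]
wrist_force: [-0.6, 0.3, -0.8]
gripper_width: 0.529
```

Run:
```python
from h import *
im,K,R,t=cam("scene"); crop(im,230,190,310,270,8,"pics/s12.png"); st()
```

```text
t 25.12 tcp [0.5788 0.1214 0.2826] yaw 90.85 F [-1.1  0.1  0.9] M [ 0.013 -0.164  0.01 ] g 45.5 j [  27.5   16.8    1.3    0.   -74.5 -116.7]
```

View pics/s12.png

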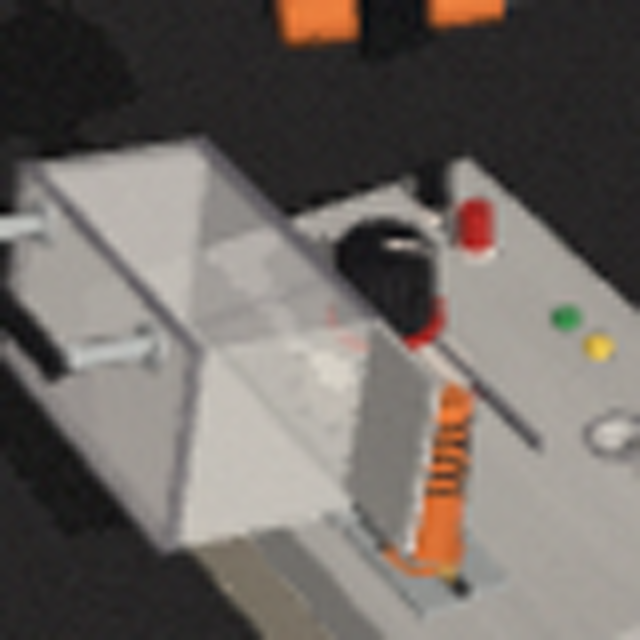

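The picture shows the guard still resting on the seated pin at (445,480), with the knob pointer at the zero mark. I'm handing in.

```bash
python3 -c "
from station import r
print(r.finish_job())"
```

```text
the job is handed in; nothing more can be done
None
```

The job is handed in at about 25 s of the 72 s allowed: the guard is pinned open, the stay pin is in the orange-ringed hole, and the knob is on its zero stop. `finish_job` gave no verdict, so this rests on my own checks.

- **Guard:** I swung it back by the bar to about 1.74 rad, then let go. A wrist picture after that put the hole about 4.5 mm to +y of its nominal point.
- **Pin:** I took the smaller orange pin from its parking hole and pressed the flange back with it. I lowered it until the shoulder touched the socket plate at the expected height, with about 3.5 N upward on the wrist.
- **Knob:** I turned it about 51° anticlockwise. Near the end the moment rose about 0.1 N m per degree, which matches the bush, and peaked near 0.19 N m. I backed off 0.8° before letting go.

The last pictures show the pointer at the red zero mark and the guard resting steadily on the pin. They also show the pin's shoulder on the plate and the fuse carrier standing where it was. The arm is well clear of everything.

The pin leans forward about 0.1 rad under the guard, within the 0.3 rad allowed. I estimated that lean, and did not measure the final guard angle. No check failed.

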